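# Shut the tube-strip clamp, pin it and hold it pressed shut

### The arm

A 6-joint arm with a two-finger parallel gripper is mounted at the origin on the work surface. World frame = base frame: x ahead of the robot, y to its left, z up, the work surface at z = 0. Lengths are in mm, angles in rad, forces in N, time in s.
With the tool pointing down it reaches from about 275 to 750 mm from the base axis. Payload 10.2 kg.
Tool frame: the origin (TCP) lies at the very end of the fingers, on their centre line; the grasp point (between the pads) lies 19 mm behind it (ctrl.pinch_z is the distance from the TCP to the grasp point, in mm); y points along the fingers, z is the direction in which the jaws open and shut, and the axes are right-handed (so a half turn about y gives the same grasp; the last joint's range is limited). The gripper opens to 85 mm and grips with 20 to 120 N. Pads are 22 mm wide; open, the fingers measure 114 mm over their backs; the gripper's body (76 mm by 85 mm) begins 54 mm behind the grasp point. The pads swing forward as they close: fully open they stand 13 mm farther back than shut.
Start: joints at [-1.373, 0.313, 1.498, -0, 1.331, -0.223], TCP at [214.446, -479.212, 207.794] pointing down, gripper open.
Joint ranges: [-2.94, 2.94], [-0.97, 2.17], [0.19, 2.56], [-1.23, 4.37], [0.02, 3.11], [-2.88, 2.88]. Speed limits (rad/s): [2.39, 2.39, 3.01, 3.14, 3.14, 3.14].

### API

Orientations are given as a unit quaternion [w, x, y, z].
In Python, from rig import sense, eyes, ctrl gives the robot as it stands. The module is installed in compiled form; this text tells all that it offers.
- The arm moves only by the shell command python3 -m handwheel 'ROWS' [FORCE]. ROWS is JSON, a list of rows, each an object of numbers: "grip": the finger opening in mm, from 0 to 85.4; "tx", "ty", "tz": the shift along the tool's x, y, z in mm; "wx", "wy", "wz": the turn, a rotation vector about the tool's x, y, z in rad. In form: [{"grip": .., "tx": .., "ty": .., "tz": .., "wx": .., "wy": .., "wz": ..}, ...]. A call has 1 to 10 rows; each row shifts and turns the commanded pose from where the row before left it, along the tool's axes as they then stand; what a row does not reach is not made up. A row lasts 1/12 s, in which the tool goes at most 41.7 mm and 7.16 degrees, less where a joint would pass 70% of its speed; a pose out of reach is approached as far as the arm can. A call is refused whole if a number of a shift passes 41.7 or a number of a turn 0.125, either way. A call with a gripper value outside its range is refused whole. The fingers move at their own pace and stop on an object; FORCE is the grip in N (left out, the last holds). Time passes only in rows, so rows that do not move let the fingers close. It gives the time, the measured TCP pose, the force and the opening at its end, in the units of the state.
- sense(): the state, without advancing time (a new reading comes with each control period).
- eyes.capture(name): name is "scene" or "side" or "wrist"; returns a dict with "pixels" (480x640x3 uint8, red, green, blue), "mtx" (3x3 intrinsics, pixels), "dist" ([k1, k2, p1, p2, k3] as OpenCV has them; the pictures are not rectified), "R" (3x3) and "t" (3): a world point X has camera coordinates R X + t. Camera axes: x right, y down, z forward; pixel columns grow to the right and rows downward; lengths in mm; the calibration is good to about 2 mm. A picture is of the moment at which its call begins. There is no depth.
- ctrl.finish_job(): hands the job in, once; it reports no verdict.
The state is a dict: "time_s": time; "joints": joint angles; "dq": joint speeds; "tau": joint torques, N m; "eef_pos": TCP position; "ee_rot": TCP orientation; "force": force on the tool from outside, world axes, zero at the start; "wrist_torque": the same for the moment, N m; "grip_width": opening from 0.0 (shut) to 1.0 (fully open).
Only numpy, scipy, OpenCV 4.12 (cv2) and the standard library are available. Lean on these libraries where they do the work, as an engineer would, in place of code of your own. Each camera call takes 0.05 s, during which the arm holds its last target.

### The job

Swing the lid of the tube-strip clamp block down, take the locking pin out of its stand and push it tip-first from above through the hole in the lid into the hole in the base. Then press down on the pin so that its collar forces the sprung lid fully shut, and finish while still holding it pressed like that: do not let go. Leave the bottle, the tip box and the tube rack as they stand.

Things in the scene. Friction and masses are not known exactly. Their poses are not given: they have to be found in the camera images.
- jig: Clamp block, fixed to the bench (position and yaw vary). White flange 190 x 145 mm, 6 mm high, under a black block 160 (x) x 100 (y) mm with white tube strips in brass-rimmed wells; at most 52 mm high without its lid. Origin: centre of the underside, on the bench. z up; +x points to the hinge end, -x to the pin-hole end (roughly towards the robot).
- hinge_line (a point): Middle of the lid's hinge axis, 70 mm along the jig's +x, 46 mm above the bench. The axis runs along the jig's y. The frame is the jig's.
- lid (a joint): Hinge angle of the lid, rad: 0 = fully shut and level (hard stop), 1.57 = upright; starts at 0.6 to 1.4. The hinge is stiff: the lid stays where it is left. Pushing its outer (upper) face near the free edge takes about 1 to 3 N. Let go near shut, it springs back to about 0.035 rad ajar (hole 4.6 mm too high); pressing it fully shut at the hole takes about 9 N, keeping it shut at least 6 N, all the time.
- lid_hole (a point): Centre of the mouth of the lid's pin hole (13 mm, through, chamfered), on the lid's outer face; z is that face's outward normal. Lid: aluminium frame 150 long x 100 wide x 8 mm, hinged at one end; hole 132 mm from the hinge axis; clear solid window from 27 to 107 mm, its pane 2.5 mm below the outer face; 40 mm wide tab reaching to 166 mm. Shut: underside 46, top 54 mm above the bench.
- plunger (a joint): Steel spring plunger, 10 mm across, on the base 45 mm along the jig's -x; it pushes the lid up. Value: how far it is pressed down, m; 0 = free, its top 50 mm above the bench; 0.004 = lid fully shut. Spring force 5 N free, 10 N with the lid shut.
- base_hole (a point): Centre of the mouth of the base's pin hole, 62 mm along the jig's -x, 46 mm above the bench. Vertical through hole 13 mm in diameter, 46 mm deep, chamfered; in line with the lid's hole when the lid is down.
- stand: The pin's stand, a grey block 50 x 50 x 50 mm fixed to the bench (position varies; left or right of the clamp), with a 13 mm hole through its middle. Origin: centre of the underside.
- pin: The locking pin, about 60 g, standing upright in the stand at the start (tip 6 mm above the bench, collar on the stand's top). Origin: centre of the tip's end face; z runs along the pin from the tip to the grip. Steel shank 10 mm in diameter, 44 mm long, tapered over the lowest 5 mm to 5 mm; flat collar 26 mm in diameter from 44 to 49 mm; round black grip 18 mm in diameter from 49 to 84 mm.
- pin_collar (a point): Centre of the underside of the pin's collar, 44 mm from the tip. Fully home it lies on the lid's outer face, 54 mm above the bench with the lid shut.
- bottle: Amber reagent bottle, 60 mm in diameter, about 130 mm tall, loose on the bench on the other side of the clamp from the stand. Origin: centre of the underside. Leave it.
- tip_box: Grey tip box with a clear lid, 85 x 120 mm, 65 mm tall, loose. Origin: centre of the underside. Leave it.
- tube_rack: White rack with tubes, 60 x 115 mm, 39 mm tall, loose. Origin: centre of the underside. Leave it.
Things that resemble listed ones, but are neither listed nor needed, are in the scene too. There is more than one size of the jig; the one meant has the size given above.

How it is judged (in metres and radians):
On the way, in this order (a step that is already met when the one before it is completed fails the run):
1. the lid is down on its spring plunger (within 0.08 rad of shut) (value of joint lid below 0.08 rad), for 0.2 s.
2. the pin has gone through the lid at least 15 mm into the base's hole, with the lid down (z of pin in the frame of base_hole below -0.015 m and horizontal distance between pin and base_hole below 0.005 m and value of joint lid below 0.08 rad), for 0.1 s.
At the end, for the whole second after the job is handed in: The robot is still pressing: lid within 0.015 rad of fully shut, pin at least 32 mm deep in the base's hole, within 5 mm of its axis and within 0.12 rad of upright, its collar pressing on the lid with more than 3 N, and the fingers touching the pin (more than 1 N) (value of joint lid below 0.015 rad and z of pin in the frame of base_hole below -0.032 m and horizontal distance between pin and base_hole below 0.005 m and angle between pin's own z axis and vertical below 0.12 rad and contact force between pin and lid above 3 N and contact force between the fingers and pin above 1 N); the arm keeps its last pose, push and grip.
It fails at once if the bottle is shifted by more than 30 mm or tipped (distance of bottle from where it was at the start of the episode above 0.03 m or angle between bottle's own z axis and vertical above 0.3 rad).
It fails at once if the tip box is shifted by more than 30 mm or tipped (distance of tip_box from where it was at the start of the episode above 0.03 m or angle between tip_box's own z axis and vertical above 0.3 rad).
It fails at once if the tube rack is shifted by more than 30 mm or tipped (distance of tube_rack from where it was at the start of the episode above 0.03 m or angle between tube_rack's own z axis and vertical above 0.3 rad).
It also fails if it takes over 58 s, if anything falls off the work surface, if the arm or the gripper's body presses on something with over 40 N, if the wrist force passes 120 N, or if a joint passes its speed limit or range.

## Working session

There is one attempt and no reset: what is moved stays moved. The work goes in short steps, Python scripts to look and compute and a shell command to move; the robot and the scene stay as the last step left them, time stands still between calls to the robot, and variables do not carry over. Pictures are saved under pics/ and viewed, and the job is handed in when it is done.

```bash
mkdir -p pics; python3 - <<'E'
from rig import sense, eyes, ctrl
import cv2,numpy as np
s=sense()
for k in s: print(k,np.round(s[k],3))
print(ctrl.pinch_z)
for n in("scene","side","wrist"):
    c=eyes.capture(n); cv2.imwrite(f"pics/{n}0.png",c["pixels"][:,:,::-1])
    print(n,np.round(c["mtx"],1).tolist(),np.round(c["dist"],3),np.round(c["R"],3).tolist(),np.round(c["t"],1), "cam pos",-np.array(c["R"]).T@c["t"])
E
```

```text
time_s 0.0
joints [-1.373  0.313  1.498  0.     1.331 -0.223]
dq [ 0.001  0.001  0.    -0.001  0.001  0.001]
tau [ 1.0000e-03 -4.1226e+01 -2.5974e+01 -0.0000e+00  4.0000e-03 -0.0000e+00]
eef_pos [ 214.396 -478.908  207.243]
ee_rot [ 0.148 -0.148  0.692 -0.691]
force [0.38  0.821 0.458]
wrist_torque [ 0.016  0.062 -0.002]
grip_width 0.995
18.700000000000003
scene [[440.3, 0.0, 316.0], [0.0, 440.3, 239.0], [0.0, 0.0, 1.0]] [-0.078  0.     0.     0.     0.   ] [[-0.523, 0.852, 0.01], [0.604, 0.379, -0.701], [-0.602, -0.36, -0.713]] [ 359.3 -217.9 1393.8] cam pos [1158.27366888  278.5628366   836.65117419]
side [[466.2, 0.0, 324.1], [0.0, 466.2, 235.8], [0.0, 0.0, 1.0]] [-0.124  0.     0.     0.     0.   ] [[-0.966, -0.258, -0.007], [-0.149, 0.577, -0.803], [0.212, -0.775, -0.596]] [419.9 218.5 976.2] cam pos [231.62329995 738.44213161 760.34755537]
wrist [[432.2, 0.0, 319.2], [0.0, 432.2, 242.7], [0.0, 0.0, 1.0]] [-0.024  0.     0.     0.     0.   ] [[0.41, -0.912, -0.001], [-0.879, -0.395, 0.266], [-0.244, -0.108, -0.964]] [-524.9  -35.7  378. ] cam pos [ 275.73798124 -452.09687358  373.09396263]
```

View pics/scene0.png

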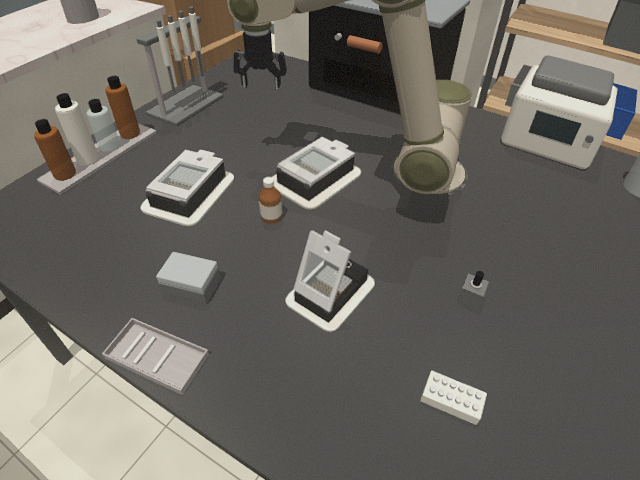

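View pics/side0.png

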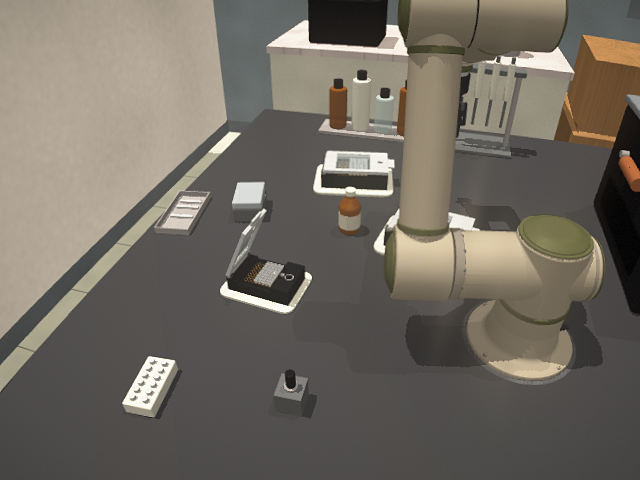

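View pics/wrist0.png

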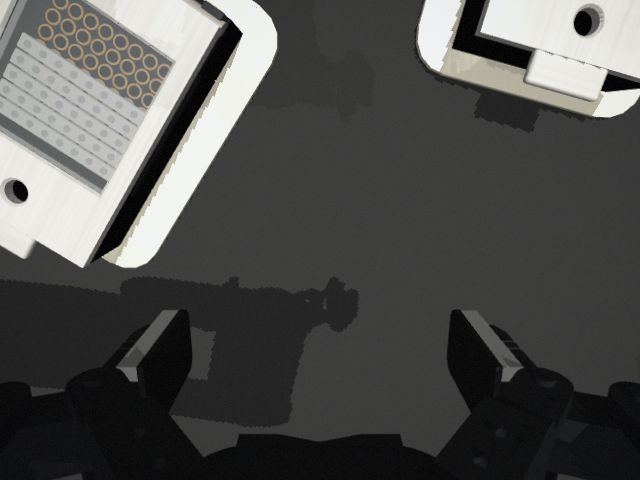

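The scene picture shows three clamp blocks, at (187,185), (317,170) and (332,285). Only the last has its lid up. The only stand with a pin is at (476,285). Next I'll crop these closely and measure the flange.

```bash
cat > h.py <<'E'
from rig import sense, eyes, ctrl
import cv2,numpy as np
from scipy.spatial.transform import Rotation as Rn
def cap(n):
    c=eyes.capture(n)
    for k in("mtx","dist","R","t"): c[k]=np.array(c[k],float)
    return c
def ray(c,uv):
    p=cv2.undistortPoints(np.array([[uv]],float),c["mtx"],c["dist"])[0,0]
    return -c["R"].T@c["t"], c["R"].T@np.array([p[0],p[1],1])
def onz(c,uv,z):
    o,d=ray(c,uv); return o+d*(z-o[2])/d[2]
def tri(c1,u1,c2,u2):
    o1,d1=ray(c1,u1);o2,d2=ray(c2,u2)
    d1/=np.linalg.norm(d1);d2/=np.linalg.norm(d2)
    k=np.linalg.lstsq(np.c_[d1,-d2],o2-o1,rcond=None)[0]
    a=o1+k[0]*d1;b=o2+k[1]*d2
    return (a+b)/2,np.linalg.norm(a-b)
def proj(c,X):
    return cv2.projectPoints(np.array(X,float).reshape(-1,3),cv2.Rodrigues(c["R"])[0],c["t"],c["mtx"],c["dist"])[0][:,0]
def crop(c,x0,y0,x1,y1,f,name):
    im=c["pixels"][y0:y1,x0:x1,::-1]
    cv2.imwrite("pics/"+name,cv2.resize(im,None,fx=f,fy=f,interpolation=cv2.INTER_CUBIC))
E
python3 - <<'E'
from h import *
a=cap("scene");b=cap("side")
ims=[]
for c,bx in((a,(275,220,385,335)),(b,(205,200,325,315)),(a,(455,260,505,305)),(b,(265,360,320,420))):
    x0,y0,x1,y1=bx; im=c["pixels"][y0:y1,x0:x1,::-1]
    ims.append(cv2.resize(im,(390,290) ,interpolation=cv2.INTER_CUBIC))
cv2.imwrite("pics/c1.png",np.vstack([np.hstack(ims[:2]),np.hstack(ims[2:])]))
# flange white mask -> hull
for n,c,bx in(("scene",a,(280,250,380,335)),("side",b,(215,255,320,315))):
    hsv=cv2.cvtColor(c["pixels"],cv2.COLOR_RGB2HSV)
    m=((hsv[...,2]>150)).astype(np.uint8); mm=np.zeros_like(m);x0,y0,x1,y1=bx;mm[y0:y1,x0:x1]=m[y0:y1,x0:x1]
    cs,_=cv2.findContours(mm,cv2.RETR_EXTERNAL,cv2.CHAIN_APPROX_NONE)
    for k in cs:
        if len(k)<60: continue
        P=np.array([onz(c,p[0],6)[:2] for p in k],np.float32)
        r=cv2.minAreaRect(P); print(n,len(k),r)
E
```

```text
scene 426 ((563.1539916992188, -48.30518341064453), (203.3208770751953, 231.54495239257812), 84.02288818359375)
side 229 ((585.4931030273438, -20.98486328125), (148.5556640625, 193.1237030029297), 84.07994842529297)
side 72 ((592.7737426757812, -61.02683639526367), (77.96646881103516, 45.83938980102539), 83.42134094238281)
```

View pics/c1.png

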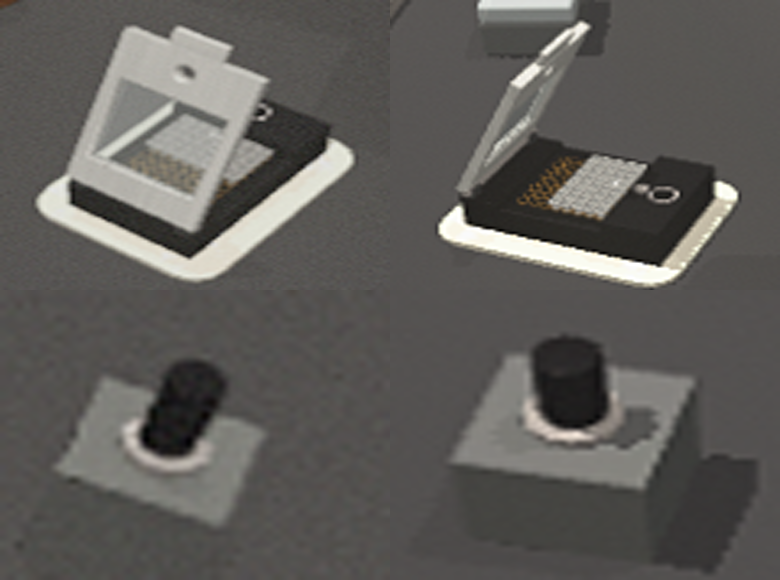

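```bash
python3 - <<'E'
from h import *
a=cap("scene");b=cap("side")
yaw=np.radians(-5.92)
R=np.array([[np.cos(yaw),-np.sin(yaw)],[np.sin(yaw),np.cos(yaw)]])
print("basehole expected",np.array([585.5,-21])+R@[-62,0], "side",onz(b,(288.7,276.5),46),"scene",onz(a,(348.3,264.4),46))
# flange in scene: only bright creamy part below lid
hsv=cv2.cvtColor(a["pixels"],cv2.COLOR_RGB2HSV)
# pin: dark grip
for n,c,bx in(("scene",a,(462,265,490,298)),("side",b,(275,365,312,400))):
    x0,y0,x1,y1=bx
    v=c["pixels"][y0:y1,x0:x1].max(2)
    m=(v<35).astype(np.uint8)
    nn,l,st,ce=cv2.connectedComponentsWithStats(m)
    for i in range(1,nn):
        if st[i,4]>15: print(n,st[i]+np.array([x0,y0,0,0,0]),ce[i]+[x0,y0])
# crop corner lid & tops: tri of grip top centre by hand from crop
sc=lambda u,v:(455+u*50/390,260+(v-290)*45/290)
sd=lambda u,v:(265+(u-390)*55/390,360+(v-290)*60/290)
for nm,p,q in(("gtop",(197,376),(567,352)),("collar",(168,440),(572,412))):
    print(nm,sc(*p),sd(*q),tri(a,sc(*p),b,sd(*q)))
for nm,p,q,z in(("collar",(168,443),(573,412),52),("gtop",(197,376),(567,352),90)):
    print(nm,onz(a,sc(*p),z),onz(b,sd(*q),z))
# stand top corners z=50
P=[onz(b,sd(*q),50) for q in((512,354),(697,377),(640,488),(450,462))]
print("stand side",np.round(P,1).tolist(),np.mean(P,0))
P=[onz(a,sc(*q),50) for q in((105,378),(267,433),(225,527),(57,470))]
print("stand scene",np.round(P,1).tolist(),np.mean(P,0))
# lid: tri hole and corners
scl=lambda u,v:(275+u*110/390,220+v*115/290)
sdl=lambda u,v:(205+(u-390)*120/390,200+v*115/290)
for nm,p,q in(("tab outer corner L",(176,28),(587,24)),):
    print(nm,tri(a,scl(*p),b,sdl(*q)))
print("lidhole ray scene", scl(186,73))
hx=np.array([585.5,-21])+R@[70,0]
for th in np.arange(.6,1.45,.1):
    # hole mouth: 132 from the axis, outer face 8 above axis
    r,z=132,8
    X=-r*np.cos(th)+z*np.sin(th); Z=46+r*np.sin(th)+z*np.cos(th)
    w=np.r_[hx+R@[X,0],Z]; X2=-166*np.cos(th)+z*np.sin(th);Z2=46+166*np.sin(th)+z*np.cos(th)
    t=np.r_[hx+R@[X2,0],Z2]
    print(round(th,2),proj(a,w),proj(b,t),np.round(w,1))
E
```

```text
basehole expected [523.83065374 -14.60533567] side [523.58529682 -17.41358391  46.        ] scene [522.11176792 -11.24661735  46.        ]
scene [473 274  10  11  60] [477.05       279.76666667]
side [286 373   9  15  89] [290.60674157 381.56179775]
gtop (480.2564102564103, 273.3448275862069) (289.96153846153845, 372.82758620689657) (array([423.73885066, 269.86269978,  90.08812819]), np.float64(0.6639260437118706))
collar (476.53846153846155, 283.2758620689655) (290.6666666666667, 385.2413793103448) (array([423.9176446 , 271.07053658,  55.43488026]), np.float64(0.3634898851513161))
collar [422.1944667  271.60494542  52.        ] [424.55103242 268.53052302  52.        ]
gtop [423.93580691 270.12657758  90.        ] [423.66246525 269.43752258  90.        ]
stand side [[448.7, 246.1, 50.0], [399.1, 243.8, 50.0], [398.9, 294.4, 50.0], [448.0, 296.2, 50.0]] [423.6571728  270.12727222  50.        ]
stand scene [[400.5, 245.7, 50.0], [399.9, 296.0, 50.0], [448.6, 297.5, 50.0], [449.9, 246.9, 50.0]] [424.72425788 271.52443761  50.        ]
tab outer corner L (array([582.12658491, -47.8858269
[... 165 characters left out ...]
256263]] [551.3 -17.4 127.1]
0.7 [[339.85502923 246.66247887]] [[281.11268906 236.96989232]] [559.8 -18.3 137.2]
0.8 [[337.50994301 246.2918021 ]] [[275.78014893 231.50732472]] [569.4 -19.3 146.3]
0.9 [[334.85118011 246.46441706]] [[270.00249865 226.38066656]] [579.7 -20.4 154.4]
1.0 [[331.89649997 247.1987721 ]] [[263.85511003 221.66114218]] [590.9 -21.6 161.4]
1.1 [[328.66896689 248.50707279]] [[257.42018594 217.41359884]] [602.7 -22.8 167.3]
1.2 [[325.19717667 250.3942122 ]] [[250.78483721 213.69490351]] [615.  -24.1 171.9]
1.3 [[321.51532853 252.85676237]] [[244.03898839 210.55261561]] [627.7 -25.4 175.3]
1.4 [[317.66310551 255.88209449]] [[237.27321979 208.02400073]] [640.7 -26.7 177.4]
```

The target block measures 193 x 149 mm at yaw about -0.10 rad, with its centre near (585,-20). The base hole agrees from both views, and the lid angle is about 1.12 rad. The pin is at (424,270), and both stand views agree with that. I'll plan the push behind the lid.

```bash
cat >> h.py <<'E'
def toolR(s=None):
    s=s or sense(); q=s["ee_rot"]; return Rn.from_quat([q[1],q[2],q[3],q[0]])
def goal(pos,zdir,s=None):
    """zdir: horizontal direction (yaw, rad) of tool z; tool y down"""
    s=s or sense(); R0=toolR(s)
    y=np.array([0,0,-1.]);
    best=None
    for k in(0,np.pi):
        z=np.array([np.cos(zdir+k),np.sin(zdir+k),0]);x=np.cross(y,z)
        R1=Rn.from_matrix(np.c_[x,y,z]); w=(R0.inv()*R1).as_rotvec()
        if best is None or np.linalg.norm(w)<np.linalg.norm(best): best=w
    d=np.array(pos)-s["eef_pos"]
    print("t",round(s["time_s"],2),"pos",np.round(s["eef_pos"],1),"tool d",np.round(R0.inv().apply(d),1),"w",np.round(best,3),"F",np.round(s["force"],1),"gw",round(s["grip_width"],3))
    print("axes x,y,z:",np.round(R0.as_matrix().T,3).tolist())
E
python3 - <<'E'
from h import *
goal([645,-27,270],np.pi/2-.103)
goal([645,-27,270],-.103)
a=cap("scene");b=cap("side")
print("bottle cap tri",tri(a,(269,180),b,(350,190)))
E
```

```text
t 0.35 pos [ 214.4 -479.2  207.7] tool d [-577.7  -62.2 -236.9] w [0.    0.524 0.   ] F [-0.4 -1.5 -0.1] gw 1.001
axes x,y,z: [[-0.913, -0.408, -0.0], [-0.0, 0.0, -1.0], [0.408, -0.913, -0.0]]
t 0.35 pos [ 214.4 -479.2  207.7] tool d [-577.7  -62.2 -236.9] w [ 0.    -1.047 -0.   ] F [-0.4 -1.5 -0.1] gw 1.001
axes x,y,z: [[-0.913, -0.408, -0.0], [-0.0, 0.0, -1.0], [0.408, -0.913, -0.0]]
bottle cap tri (array([ 442.17112404, -294.95934595,  128.54897799]), np.float64(0.871509743942839))
```

```bash
python3 -m handwheel '[{"grip":0,"ty":-15,"wy":0.105},{"grip":0,"ty":-15,"wy":0.105},{"grip":0,"ty":-15,"wy":0.105},{"grip":0,"ty":-15,"wy":0.105},{"grip":0,"ty":-10,"wy":0.104}]'; python3 -c "
from h import *
goal([645,-27,270],np.pi/2-.103)"
```

```text
t 0.45 pos [ 214.4 -479.2  207.8] tool d [-577.7  -62.2 -236.9] w [0.    0.524 0.   ] F [ 0.3  0.7 -0. ] gw 1.003
axes x,y,z: [[-0.913, -0.408, -0.0], [-0.0, 0.0, -1.0], [0.408, -0.913, -0.0]]invalid input
```

```bash
python3 -m handwheel '[{"grip":0,"tx":0,"ty":-15,"tz":0,"wx":0,"wy":0.105,"wz":0},{"grip":0,"tx":0,"ty":-15,"tz":0,"wx":0,"wy":0.105,"wz":0},{"grip":0,"tx":0,"ty":-15,"tz":0,"wx":0,"wy":0.105,"wz":0},{"grip":0,"tx":0,"ty":-15,"tz":0,"wx":0,"wy":0.105,"wz":0},{"grip":0,"tx":0,"ty":-10,"tz":0,"wx":0,"wy":0.104,"wz":0}]'; python3 -c "
from h import *
goal([645,-27,270],np.pi/2-.103)"
```

```text
time_s: 0.87
eef_pos: [214.5, -479.4, 279.2]
ee_rot: [0.038, -0.038, -0.706, 0.707]
force: [-0.2, -0.7, -0.4]
grip_width: 0.3
t 0.87 pos [ 214.5 -479.4  279.2] tool d [-379.     8.7 -496.3] w [-0.001 -0.005 -0.   ] F [-0.2 -0.7 -0.4] gw 0.3
axes x,y,z: [[-0.994, 0.108, -0.0], [0.0, -0.001, -1.0], [-0.108, -0.994, 0.001]]
```

```bash
python3 -m handwheel '[{"grip":0,"tx":-21,"ty":0,"tz":-27.5,"wx":0,"wy":0,"wz":0},{"grip":0,"tx":-21,"ty":0,"tz":-27.5,"wx":0,"wy":0,"wz":0},{"grip":0,"tx":-21,"ty":0,"tz":-27.5,"wx":0,"wy":0,"wz":0},{"grip":0,"tx":-21,"ty":0,"tz":-27.5,"wx":0,"wy":0,"wz":0},{"grip":0,"tx":-21,"ty":0,"tz":-27.5,"wx":0,"wy":0,"wz":0},{"grip":0,"tx":-21,"ty":0,"tz":-27.5,"wx":0,"wy":0,"wz":0},{"grip":0,"tx":-21,"ty":0,"tz":-27.5,"wx":0,"wy":0,"wz":0},{"grip":0,"tx":-21,"ty":0,"tz":-27.5,"wx":0,"wy":0,"wz":0},{"grip":0,"tx":-21,"ty":0,"tz":-27.5,"wx":0,"wy":0,"wz":0}]'; python3 -c "
from h import *
goal([645,-27,270],np.pi/2-.103)"
```

```text
time_s: 1.62
eef_pos: [428.9, -251.0, 277.9]
ee_rot: [0.036, -0.037, -0.706, 0.706]
force: [-0.4, -0.1, -0.5]
grip_width: 0.001
t 1.62 pos [ 428.9 -251.   277.9] tool d [-191.9    7.9 -245.1] w [-0. -0. -0.] F [-0.4 -0.1 -0.5] gw 0.001
axes x,y,z: [[-0.995, 0.103, -0.0], [0.0, -0.0, -1.0], [-0.103, -0.995, 0.0]]
```

```bash
python3 -m handwheel '[{"grip":0,"tx":-22,"ty":0,"tz":-27,"wx":0,"wy":0,"wz":0},{"grip":0,"tx":-22,"ty":0,"tz":-27,"wx":0,"wy":0,"wz":0},{"grip":0,"tx":-22,"ty":0,"tz":-27,"wx":0,"wy":0,"wz":0},{"grip":0,"tx":-22,"ty":0,"tz":-27,"wx":0,"wy":0,"wz":0},{"grip":0,"tx":-22,"ty":0,"tz":-27,"wx":0,"wy":0,"wz":0},{"grip":0,"tx":-22,"ty":0,"tz":-27,"wx":0,"wy":0,"wz":0},{"grip":0,"tx":-22,"ty":0,"tz":-27,"wx":0,"wy":0,"wz":0},{"grip":0,"tx":-22,"ty":0,"tz":-27,"wx":0,"wy":0,"wz":0},{"grip":0,"tx":-15,"ty":0,"tz":-27,"wx":0,"wy":0,"wz":0}]'; python3 -c "
from h import *
goal([645,-27,165],np.pi/2-.103)
for n in('side','wrist'):
    c=cap(n);cv2.imwrite('pics/%s1.png'%n,c['pixels'][:,:,::-1])"
```

```text
time_s: 2.37
eef_pos: [644.3, -29.0, 277.2]
ee_rot: [-0.037, 0.036, 0.706, -0.706]
force: [0.2, -0.8, -0.5]
grip_width: 0.002
t 2.37 pos [644.3 -29.  277.2] tool d [ -0.5 112.2  -2.1] w [ 0. -0.  0.] F [ 0.2 -0.8 -0.5] gw 0.002
axes x,y,z: [[-0.995, 0.103, 0.0], [-0.0, 0.0, -1.0], [-0.103, -0.995, -0.0]]
```

View pics/side1.png

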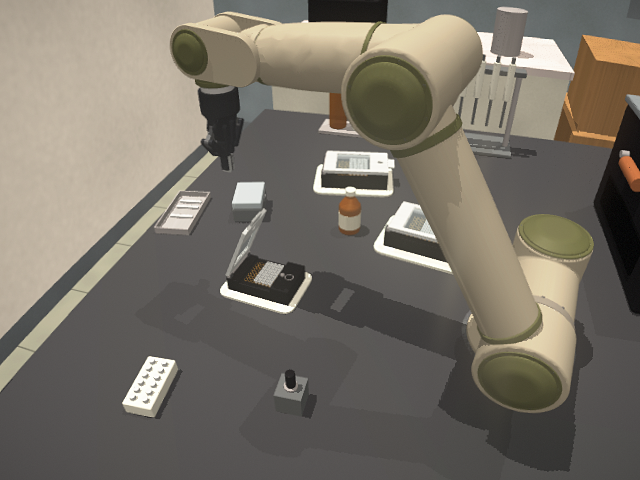

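View pics/wrist1.png

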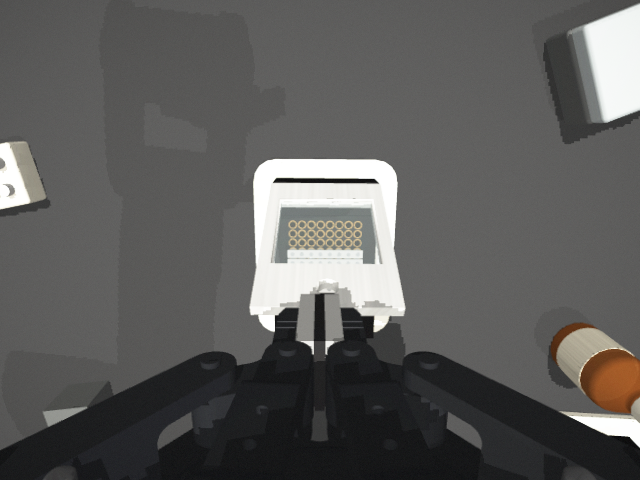

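The wrist view shows the shut fingertips at (320,300), centred on the lid and above it. I'll descend on the far side of the lid.

```bash
python3 -m handwheel '[{"grip":0,"tx":-5,"ty":28,"tz":-2,"wx":0,"wy":0,"wz":0},{"grip":0,"tx":0,"ty":28,"tz":0,"wx":0,"wy":0,"wz":0},{"grip":0,"tx":0,"ty":28,"tz":0,"wx":0,"wy":0,"wz":0},{"grip":0,"tx":0,"ty":26,"tz":0,"wx":0,"wy":0,"wz":0},{"grip":0,"tx":0,"ty":0,"tz":0,"wx":0,"wy":0,"wz":0}]'; python3 -c "
from h import *
goal([645,-27,165],np.pi/2-.103)
c=cap('side');crop(c,180,130,330,320,3,'s2.png')"
```

```text
time_s: 2.88
eef_pos: [645.6, -29.1, 162.4]
ee_rot: [-0.04, 0.033, 0.707, -0.706]
force: [0.2, 0.2, -0.3]
grip_width: -0.002
t 2.88 pos [645.6 -29.1 162.4] tool d [ 0.8 -2.6 -2. ] w [ 0.001 -0.001  0.009] F [ 0.2  0.2 -0.3] gw -0.002
axes x,y,z: [[-0.995, 0.104, 0.009], [-0.009, 0.002, -1.0], [-0.104, -0.995, -0.001]]
```

View pics/s2.png

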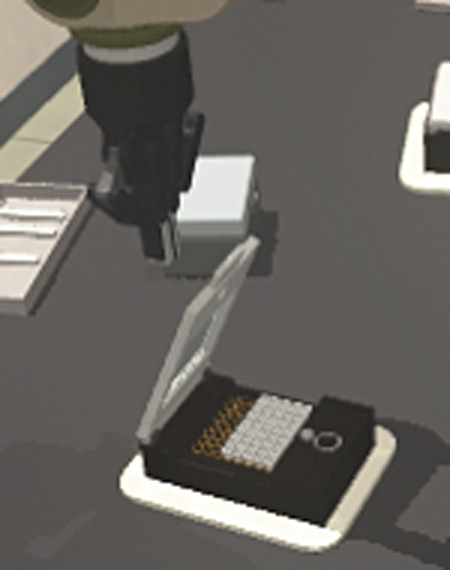

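The side crop shows the fingers behind the lid's outer face and clear of it. I'll push along the arc.

```bash
python3 -m handwheel '[{"grip":0,"tx":14,"ty":-5,"tz":0,"wx":0,"wy":0,"wz":0},{"grip":0,"tx":14,"ty":-5,"tz":0,"wx":0,"wy":0,"wz":0},{"grip":0,"tx":11,"ty":1,"tz":0,"wx":0,"wy":0,"wz":0},{"grip":0,"tx":11,"ty":5,"tz":0,"wx":0,"wy":0,"wz":0},{"grip":0,"tx":11,"ty":6,"tz":0,"wx":0,"wy":0,"wz":0},{"grip":0,"tx":10,"ty":9,"tz":0,"wx":0,"wy":0,"wz":0}]'; python3 -c "
from h import *
goal([645,-27,165],np.pi/2-.103)
c=cap('side');crop(c,180,130,330,320,3,'s3.png')"
```

```text
time_s: 3.43
eef_pos: [578.3, -22.3, 160.1]
ee_rot: [0.035, -0.039, -0.706, 0.707]
force: [1.5, -0.2, 1.2]
grip_width: -0.001
t 3.43 pos [578.3 -22.3 160.1] tool d [-66.9  -4.5  -2.2] w [-0.001 -0.    -0.006] F [ 1.5 -0.2  1.2] gw -0.001
axes x,y,z: [[-0.995, 0.103, -0.006], [0.006, -0.001, -1.0], [-0.103, -0.995, 0.001]]
```

View pics/s3.png

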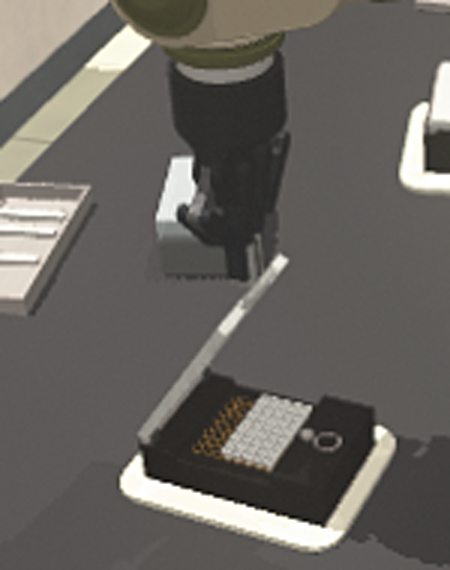

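The lid is following with about 2 N. I'll continue down.

```bash
python3 -m handwheel '[{"grip":0,"tx":8,"ty":9,"tz":0,"wx":0,"wy":0,"wz":0},{"grip":0,"tx":8,"ty":9,"tz":0,"wx":0,"wy":0,"wz":0},{"grip":0,"tx":8,"ty":10,"tz":0,"wx":0,"wy":0,"wz":0},{"grip":0,"tx":8,"ty":11,"tz":0,"wx":0,"wy":0,"wz":0},{"grip":0,"tx":5,"ty":13,"tz":0,"wx":0,"wy":0,"wz":0},{"grip":0,"tx":5,"ty":13,"tz":0,"wx":0,"wy":0,"wz":0},{"grip":0,"tx":3,"ty":10,"tz":0,"wx":0,"wy":0,"wz":0},{"grip":0,"tx":2,"ty":10,"tz":0,"wx":0,"wy":0,"wz":0}]'; python3 -c "
from h import *
goal([645,-27,165],np.pi/2-.103)
c=cap('side');crop(c,180,130,330,320,3,'s4.png')"
```

```text
time_s: 4.15
eef_pos: [531.9, -17.4, 73.4]
ee_rot: [0.036, -0.038, -0.706, 0.706]
force: [0.8, -0.4, 0.7]
grip_width: -0.001
t 4.15 pos [531.9 -17.4  73.4] tool d [-113.7  -91.3   -2. ] w [-0.001 -0.    -0.003] F [ 0.8 -0.4  0.7] gw -0.001
axes x,y,z: [[-0.995, 0.103, -0.003], [0.003, -0.001, -1.0], [-0.103, -0.995, 0.001]]
```

View pics/s4.png

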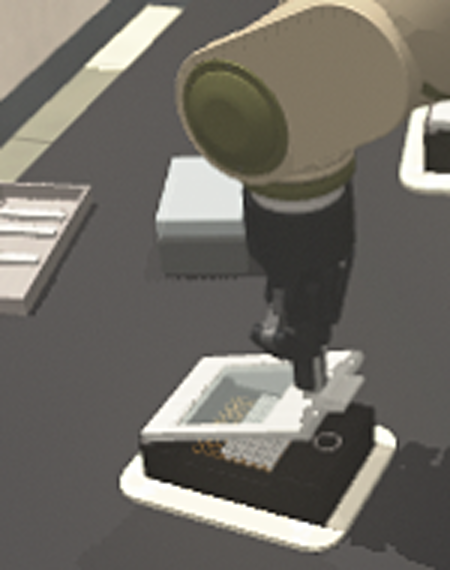

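```bash
python3 -m handwheel '[{"grip":0,"tx":4,"ty":4,"tz":0,"wx":0,"wy":0,"wz":0},{"grip":0,"tx":4,"ty":4,"tz":0,"wx":0,"wy":0,"wz":0},{"grip":0,"tx":4,"ty":4,"tz":0,"wx":0,"wy":0,"wz":0},{"grip":0,"tx":0,"ty":4,"tz":0,"wx":0,"wy":0,"wz":0},{"grip":0,"tx":0,"ty":2,"tz":0,"wx":0,"wy":0,"wz":0},{"grip":0,"tx":0,"ty":0,"tz":0,"wx":0,"wy":0,"wz":0}]'
```

```text
time_s: 4.7
eef_pos: [518.8, -15.6, 53.6]
ee_rot: [-0.037, 0.036, 0.706, -0.706]
force: [0.2, -0.4, -1.0]
grip_width: 0.003
```

```bash
python3 -c "
from h import *
goal([645,-27,165],np.pi/2-.103)
c=cap('side');crop(c,200,180,330,320,4,'s5.png')
c=cap('wrist');cv2.imwrite('pics/w5.png',c['pixels'][:,:,::-1])"
```

```text
t 4.7 pos [518.8 -15.6  53.6] tool d [-126.7 -111.5   -1.7] w [ 0. -0.  0.] F [ 0.2 -0.4 -1. ] gw 0.003
axes x,y,z: [[-0.995, 0.103, 0.0], [-0.0, 0.0, -1.0], [-0.103, -0.995, -0.0]]
```

View pics/s5.png

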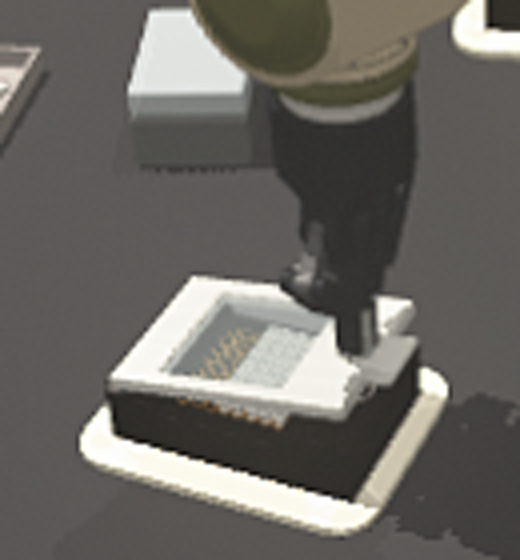

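View pics/w5.png

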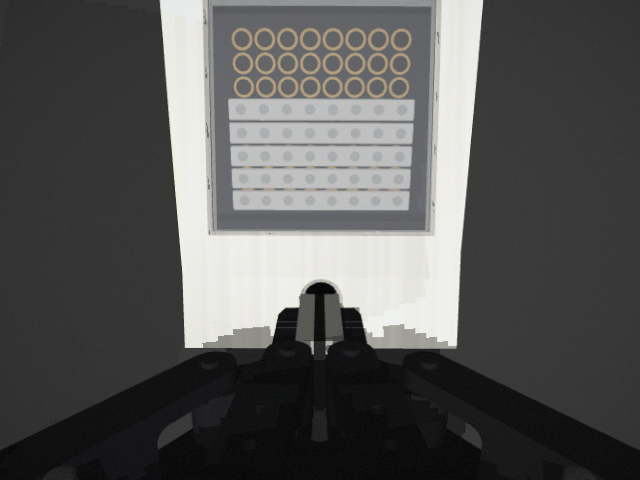

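The lid is near the plunger and the hole sits at (320,288), in line with the fingers. I'll press a little more until the plunger pushes back.

```bash
python3 -m handwheel '[{"grip":0,"tx":0,"ty":1.5,"tz":0,"wx":0,"wy":0,"wz":0},{"grip":0,"tx":0,"ty":1.5,"tz":0,"wx":0,"wy":0,"wz":0},{"grip":0,"tx":0,"ty":0,"tz":0,"wx":0,"wy":0,"wz":0}]'
```

```text
time_s: 5.05
eef_pos: [518.8, -15.6, 50.6]
ee_rot: [-0.037, 0.036, 0.706, -0.706]
force: [-0.6, -0.5, -0.8]
grip_width: -0.001
```

```bash
python3 -c "
from h import *
c=cap('wrist')
for z in (54,58.6,70): print(z,onz(c,(321,288),z), onz(c,(321,338),z),'edgeL/R',onz(c,(186,347),z)[:2],onz(c,(456,347),z)[:2], 'win',onz(c,(208,234),z)[:2],onz(c,(435,234),z)[:2])
print(proj(c,sense()['eef_pos']))
crop(c,220,220,420,370,4,'w6.png')
c=cap('side');crop(c,250,230,320,320,7,'s6.png')"
```

```text
54 [522.05416047 -17.26396551  54.        ] [499.94167744 -15.02971285  54.        ] edgeL/R [501.42680107  41.71647511] [489.92619404 -70.9135926 ] win [548.77298698  24.1213172 ] [539.81957965 -63.53626237]
58.6 [523.85629522 -17.4284904   58.6       ] [502.37048907 -15.25755738  58.6       ] edgeL/R [503.81352368  39.88042023] [492.63884859 -69.55766495] win [549.81789917  22.78391634] [541.11823509 -62.3894113 ]
70 [528.32245524 -17.83622601  70.        ] [508.38971788 -15.82221558  70.        ] edgeL/R [509.72844493  35.33019726] [499.36151422 -66.19732254] win [552.40746418  19.46948813] [544.33664207 -59.54721519]
[[317.6461772  292.76872461]]
```

View pics/w6.png

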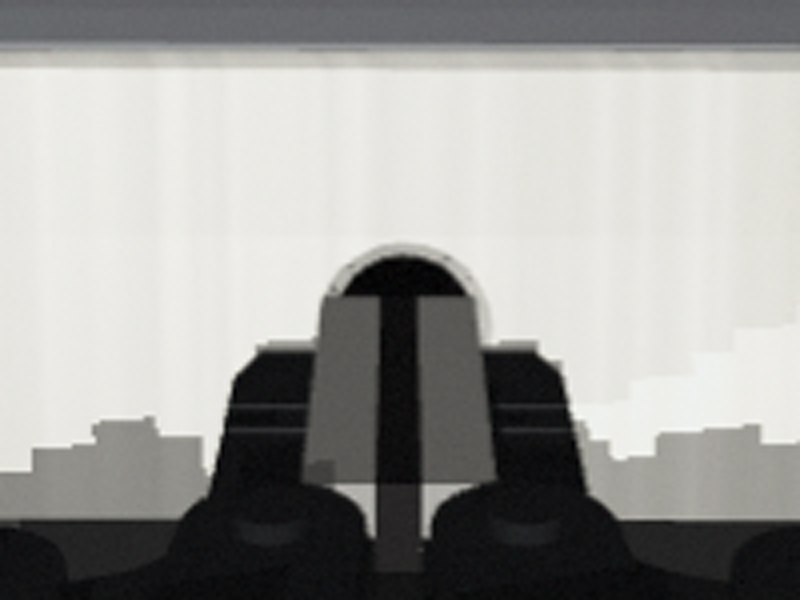

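View pics/s6.png

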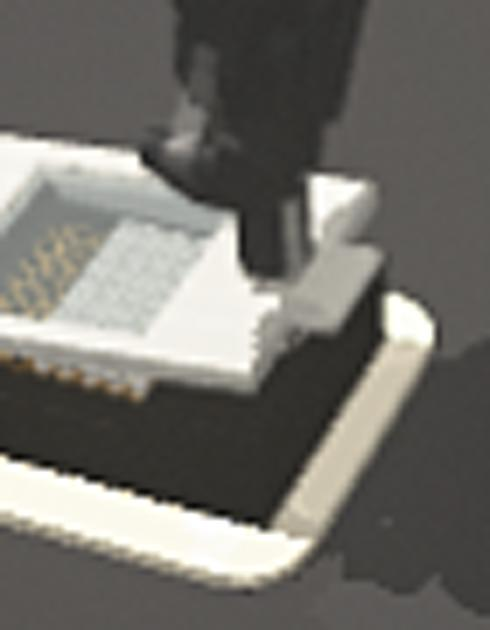

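```bash
python3 -c "
from h import *
c=cap('scene');crop(c,280,180,390,335,4,'a6.png')
b=cap('side');crop(b,205,230,325,320,6,'s6.png')"
```

```text
(no output)
```

View pics/a6.png

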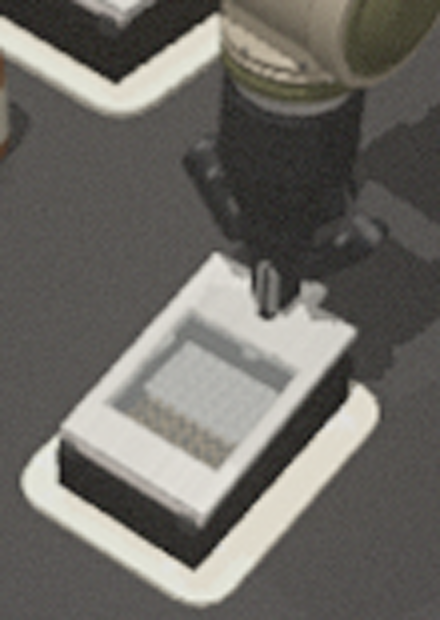

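View pics/s6.png

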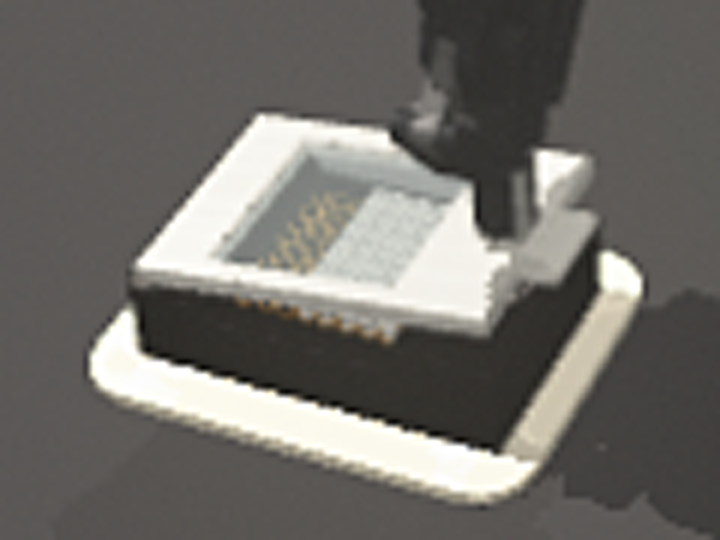

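```bash
python3 -c "
from h import *
a=cap('scene');b=cap('side');w=cap('wrist')
f=lambda u,v:(280+u/4,180+v/4); g=lambda u,v:(205+u/6,230+v/6)
print('free +y corner',tri(a,f(356,325),b,g(492,318)))
print(tri(a,f(356,325),w,(186,347)),tri(b,g(492,318),w,(186,347)))
print('hinge +y corner',tri(a,f(203,520),b,g(135,275)))
print('free -y corner s/w',tri(a,f(220,253),w,(456,347)))
# predicted corner for th
yaw=-.103;R=np.array([[np.cos(yaw),-np.sin(yaw)],[np.sin(yaw),np.cos(yaw)]])
for th in(0,.035,.08,.12,.16):
    p=[]
    for y in(50,-50): p.append(np.r_[np.array([585.5,-20.5])+R@[70-150*np.cos(th)+8*np.sin(th),y],46+150*np.sin(th)+8*np.cos(th)])
    print(th,np.round(p,0).tolist(),np.round(proj(w,p),0).tolist(),np.round((proj(a,p)-[280,180])*4,0).tolist(),np.round((proj(b,p)-[205,230])*6,0).tolist())
"
```

```text
free +y corner (array([509.34318651,  34.20525529,  73.54512152]), np.float64(1.9357913184999314))
(array([510.39280425,  34.7018291 ,  72.77333519]), np.float64(1.382280227264501)) (array([510.20608125,  33.56873704,  73.24672068]), np.float64(2.479028900698433))
hinge +y corner (array([660.31744712,  20.37506655,  49.17871051]), np.float64(0.6360379827660522))
free -y corner s/w (array([495.62730322, -66.07099189,  65.35933315]), np.float64(3.7011425630210586))
0 [[511.0, 37.0, 54.0], [501.0, -62.0, 54.0]] [[192.0, 325.0], [434.0, 325.0]] [[356.0, 350.0], [218.0, 274.0]] [[486.0, 365.0], [592.0, 200.0]]
0.035 [[511.0, 37.0, 59.0], [501.0, -62.0, 59.0]] [[188.0, 330.0], [437.0, 331.0]] [[356.0, 344.0], [218.0, 268.0]] [[484.0, 354.0], [591.0, 190.0]]
0.08 [[512.0, 37.0, 66.0], [502.0, -62.0, 66.0]] [[183.0, 336.0], [442.0, 337.0]] [[357.0, 337.0], [217.0, 261.0]] [[482.0, 340.0], [588.0, 176.0]]
0.12 [[513.0, 37.0, 72.0], [503.0, -62.0, 72.0]] [[178.0, 342.0], [446.0, 342.0]] [[357.0, 332.0], [217.0, 255.0]] [[478.0, 327.0], [586.0, 164.0]]
0.16 [[514.0, 37.0, 78.0], [504.0, -62.0, 78.0]] [[173.0, 347.0], [451.0, 347.0]] [[357.0, 326.0], [216.0, 249.0]] [[474.0, 314.0], [582.0, 152.0]]
```

The picture and triangulation put the lid's free corner at about z 73 mm, so the lid is still about 0.13 rad open. The shut fingertips, centred on the hole, dipped into it, which explains the missing force. I'll back out, open the fingers to straddle the hole and press again.

```bash
python3 -m handwheel '[{"grip":0,"tx":0,"ty":-8,"tz":0,"wx":0,"wy":0,"wz":0},{"grip":0,"tx":0,"ty":-10,"tz":0,"wx":0,"wy":0,"wz":0},{"grip":0,"tx":0,"ty":-15,"tz":0,"wx":0,"wy":0,"wz":0},{"grip":0,"tx":0,"ty":-17,"tz":0,"wx":0,"wy":0,"wz":0},{"grip":40,"tx":0,"ty":0,"tz":0,"wx":0,"wy":0,"wz":0},{"grip":40,"tx":0,"ty":0,"tz":0,"wx":0,"wy":0,"wz":0},{"grip":40,"tx":0,"ty":0,"tz":0,"wx":0,"wy":0,"wz":0}]'; python3 -c "
from h import *
c=cap('scene');crop(c,280,180,390,335,4,'a7.png')"
```

```text
time_s: 5.98
eef_pos: [518.6, -15.6, 100.6]
ee_rot: [-0.037, 0.036, 0.706, -0.706]
force: [0.1, -0.7, -0.3]
grip_width: 0.42
```

View pics/a7.png

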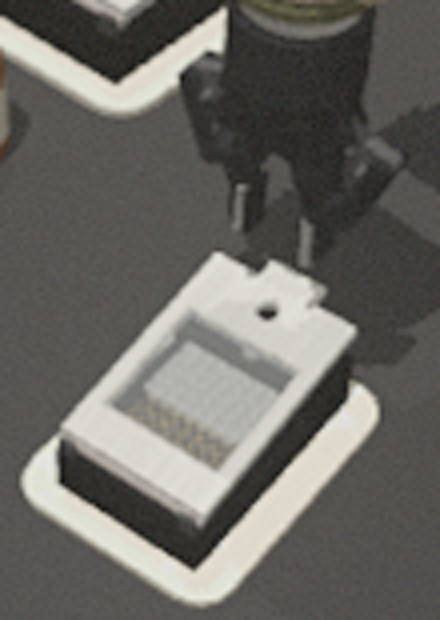

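The lid stayed put and the hole is visible at scene (347,257). Now I'll press with the fingers astride the hole.

```bash
python3 -m handwheel '[{"grip":40,"tx":-2,"ty":15,"tz":0,"wx":0,"wy":0,"wz":0},{"grip":40,"tx":0,"ty":10,"tz":0,"wx":0,"wy":0,"wz":0},{"grip":40,"tx":0,"ty":5,"tz":0,"wx":0,"wy":0,"wz":0},{"grip":40,"tx":0,"ty":5,"tz":0,"wx":0,"wy":0,"wz":0},{"grip":40,"tx":0,"ty":5,"tz":0,"wx":0,"wy":0,"wz":0},{"grip":40,"tx":0,"ty":3,"tz":0,"wx":0,"wy":0,"wz":0},{"grip":40,"tx":0,"ty":0,"tz":0,"wx":0,"wy":0,"wz":0}]'
```

```text
time_s: 6.62
eef_pos: [520.6, -15.7, 57.3]
ee_rot: [-0.037, 0.036, 0.706, -0.706]
force: [-0.2, 0.1, -0.0]
grip_width: 0.466
```

```bash
python3 -m handwheel '[{"grip":40,"tx":0,"ty":2,"tz":0,"wx":0,"wy":0,"wz":0},{"grip":40,"tx":0,"ty":2,"tz":0,"wx":0,"wy":0,"wz":0},{"grip":40,"tx":0,"ty":2,"tz":0,"wx":0,"wy":0,"wz":0},{"grip":40,"tx":0,"ty":0,"tz":0,"wx":0,"wy":0,"wz":0}]'; python3 -c "
from h import *
b=cap('side');crop(b,205,230,325,320,6,'s8.png')"
```

```text
time_s: 6.95
eef_pos: [520.7, -15.8, 51.5]
ee_rot: [-0.037, 0.036, 0.706, -0.706]
force: [0.2, 0.6, -1.4]
grip_width: 0.472
```

View pics/s8.png

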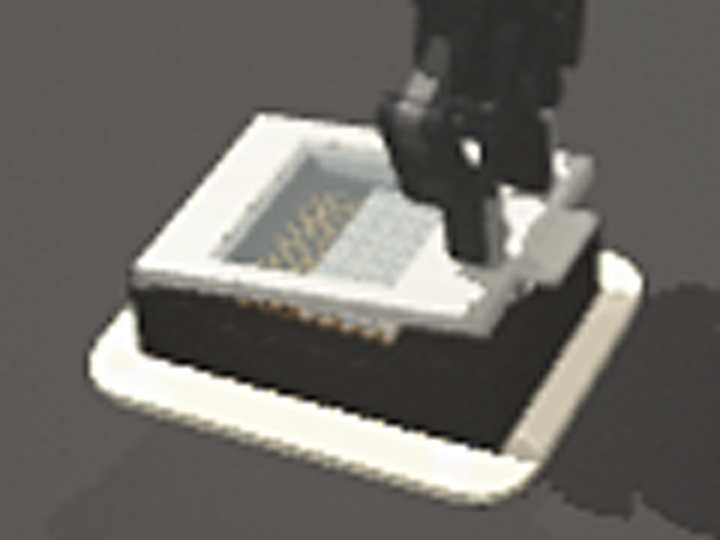

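```bash
python3 -c "
from h import *
b=cap('side')
for z in(52,58,64,70,76): print(z,(proj(b,[523,8,z])-[205,230])*6)
"; python3 -m handwheel '[{"grip":40,"tx":0,"ty":2,"tz":0,"wx":0,"wy":0,"wz":0},{"grip":40,"tx":0,"ty":2,"tz":0,"wx":0,"wy":0,"wz":0},{"grip":40,"tx":0,"ty":0,"tz":0,"wx":0,"wy":0,"wz":0}]';python3 -c "
from h import *
b=cap('side');crop(b,205,230,325,320,6,'s9.png')
b=cap('wrist');cv2.imwrite('pics/w9.png',b['pixels'][:,:,::-1])"
```

```text
52 [[481.48178854 310.77452708]]
58 [[480.54815987 298.88802643]]
64 [[479.60903082 286.91649376]]
70 [[478.66436682 274.85918287]]
76 [[477.7141333  262.71534143]]
time_s: 7.3
eef_pos: [520.6, -15.7, 47.4]
ee_rot: [-0.037, 0.036, 0.706, -0.706]
force: [0.4, -0.1, 0.3]
grip_width: 0.469
```

View pics/s9.png

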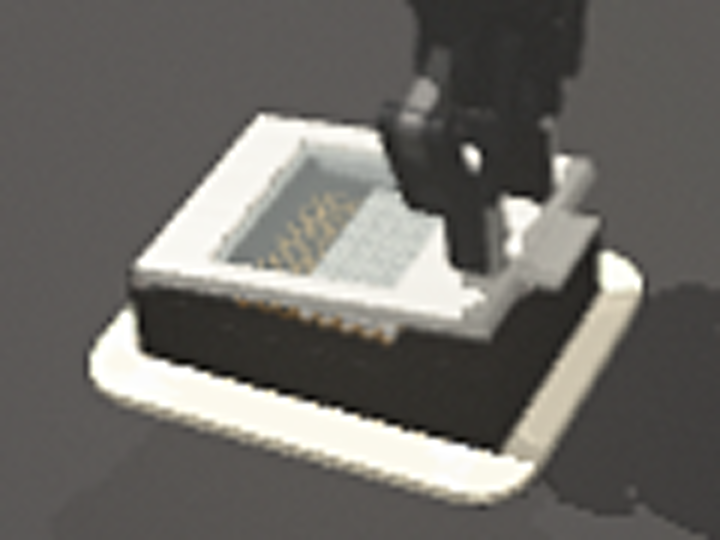

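View pics/w9.png

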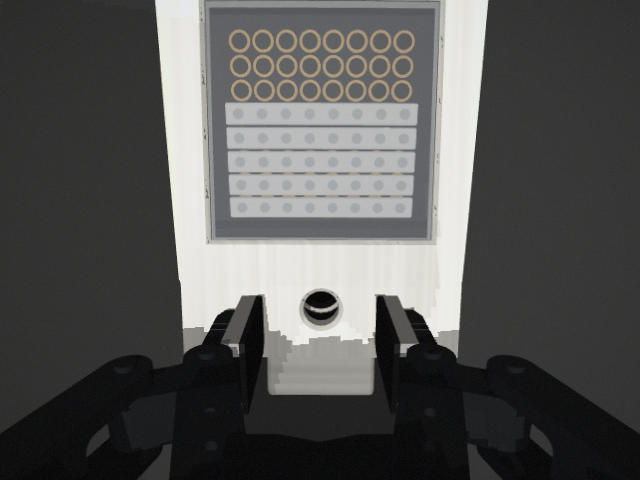

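The fingertips appear higher than the reported TCP. The lid and the fingertips both triangulate to about z 70 while the TCP reads about 50. I'll measure the fingertips in two views.

```bash
python3 -m handwheel '[{"grip":40,"tx":0,"ty":-20,"tz":0,"wx":0,"wy":0,"wz":0},{"grip":40,"tx":0,"ty":-20,"tz":0,"wx":0,"wy":0,"wz":0},{"grip":40,"tx":0,"ty":-20,"tz":0,"wx":0,"wy":0,"wz":0},{"grip":40,"tx":0,"ty":0,"tz":0,"wx":0,"wy":0,"wz":0}]';python3 -c "
from h import *
a=cap('scene');b=cap('side');print(sense()['eef_pos'])
x=a['pixels'][170:290,300:400,::-1];y=b['pixels'][190:310,235:335,::-1]
cv2.imwrite('pics/f10.png',np.hstack([cv2.resize(i,(400,480),interpolation=cv2.INTER_CUBIC) for i in(x,y)]))"
```

```text
time_s: 7.73
eef_pos: [522.6, -16.2, 111.4]
ee_rot: [0.034, -0.039, -0.706, 0.707]
force: [-0.2, -0.5, 0.4]
grip_width: 0.468
[520.98669974 -15.82277575 108.1010295 ]
```

View pics/f10.png

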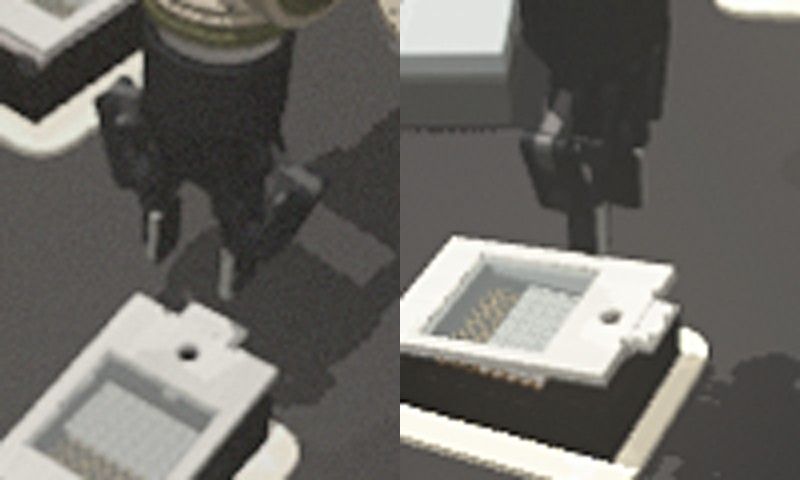

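```bash
python3 -c "
from h import *
a=cap('scene');b=cap('side');w=cap('wrist');print(sense()['eef_pos'])
f=lambda u,v:(300+u/4,170+v/4);g=lambda u,v:(235+(u-400)/4,190+v/4)
print('finger',tri(a,f(222,296),b,g(572,248)),tri(a,f(230,298),b,g(603,253)))
print('hole',tri(a,f(187,352),b,g(610,316)))
cv2.imwrite('pics/w10.png',w['pixels'][:,:,::-1])
im=cv2.cvtColor(w['pixels'],cv2.COLOR_RGB2GRAY)
m=(im<60).astype(np.uint8); n,l,st,ce=cv2.connectedComponentsWithStats(m)
for i in range(1,n):
    if 40<st[i,4]<4000: print(st[i],ce[i])
"
```

```text
[520.28005595 -15.68541193 106.85780655]
finger (array([534.12707061,   7.29889303, 136.0510926 ]), np.float64(1.5602672502820427)) (array([520.97376332,   4.08304522, 127.58302059]), np.float64(8.15755769809266))
hole (array([524.86850289, -15.77319763,  69.35651379]), np.float64(0.913274368093675))
[538 158  18  11  42] [546.66666667 163.54761905]
[556 185  27  15 100] [572.03 192.  ]
[308 246  25  17 321] [320.21495327 254.23987539]
[563 275  18  13  54] [570.66666667 282.7962963 ]
[553 288  20  18  97] [563.55670103 297.30927835]
[556 305  16  15  63] [564.         311.65079365]
```

View pics/w10.png

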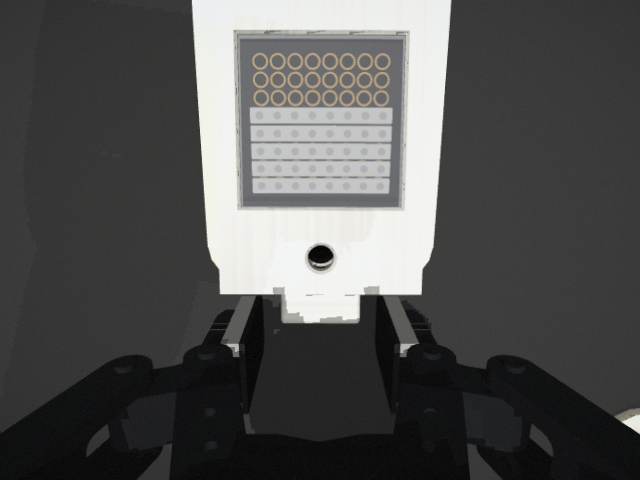

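The hole triangulates to (524.9,-15.8,69.4), which gives a lid angle of about 0.117 rad. The finger ends sit about 20 mm or more above the reported TCP at this opening, so I'll let force decide and press lower.

```bash
python3 -m handwheel '[{"grip":40,"tx":0,"ty":20,"tz":0,"wx":0,"wy":0,"wz":0},{"grip":40,"tx":0,"ty":20,"tz":0,"wx":0,"wy":0,"wz":0},{"grip":40,"tx":0,"ty":15,"tz":0,"wx":0,"wy":0,"wz":0},{"grip":40,"tx":0,"ty":7,"tz":0,"wx":0,"wy":0,"wz":0},{"grip":40,"tx":0,"ty":3,"tz":0,"wx":0,"wy":0,"wz":0},{"grip":40,"tx":0,"ty":3,"tz":0,"wx":0,"wy":0,"wz":0},{"grip":40,"tx":0,"ty":0,"tz":0,"wx":0,"wy":0,"wz":0}]'
```

```text
time_s: 8.57
eef_pos: [520.9, -15.8, 39.8]
ee_rot: [0.036, -0.037, -0.706, 0.706]
force: [-0.1, -0.1, 0.3]
grip_width: 0.468
```

```bash
python3 -m handwheel '[{"grip":40,"tx":0,"ty":2,"tz":0,"wx":0,"wy":0,"wz":0},{"grip":40,"tx":0,"ty":2,"tz":0,"wx":0,"wy":0,"wz":0},{"grip":40,"tx":0,"ty":0,"tz":0,"wx":0,"wy":0,"wz":0}]';python3 -c "
from h import *
a=cap('scene');b=cap('side');print(sense()['eef_pos'],sense()['force'])
x=a['pixels'][190:310,300:400,::-1];y=b['pixels'][200:320,235:335,::-1]
cv2.imwrite('pics/f11.png',np.hstack([cv2.resize(i,(400,480),interpolation=cv2.INTER_CUBIC) for i in(x,y)]))"
```

```text
time_s: 8.82
eef_pos: [520.9, -15.8, 35.8]
ee_rot: [0.036, -0.037, -0.706, 0.706]
force: [-0.2, 0.1, 0.5]
grip_width: 0.468
[520.91637568 -15.84697489  35.97305805] [-0.38342202  0.46472689 -0.78134667]
```

View pics/f11.png

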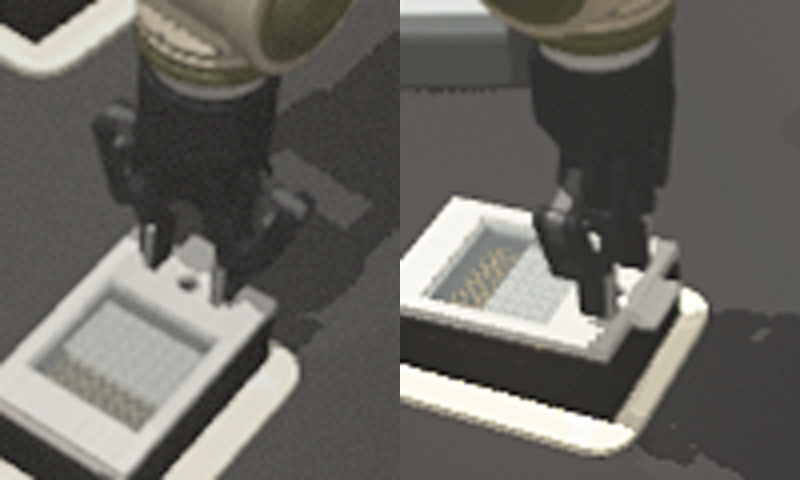

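```bash
python3 -m handwheel '[{"grip":40,"tx":0,"ty":1.5,"tz":0,"wx":0,"wy":0,"wz":0},{"grip":40,"tx":0,"ty":1.5,"tz":0,"wx":0,"wy":0,"wz":0},{"grip":40,"tx":0,"ty":0,"tz":0,"wx":0,"wy":0,"wz":0}]';python3 -m handwheel '[{"grip":40,"tx":0,"ty":1.5,"tz":0,"wx":0,"wy":0,"wz":0},{"grip":40,"tx":0,"ty":1.5,"tz":0,"wx":0,"wy":0,"wz":0},{"grip":40,"tx":0,"ty":0,"tz":0,"wx":0,"wy":0,"wz":0}]'
```

```text
time_s: 9.17
eef_pos: [520.9, -15.9, 32.9]
ee_rot: [0.036, -0.037, -0.706, 0.706]
force: [-0.6, 0.5, 2.3]
grip_width: 0.469
time_s: 9.42
eef_pos: [520.7, -15.8, 29.9]
ee_rot: [0.037, -0.036, -0.706, 0.706]
force: [-2.1, 0.5, 3.7]
grip_width: 0.466
```

```bash
python3 -m handwheel '[{"grip":40,"tx":0,"ty":1.5,"tz":0,"wx":0,"wy":0,"wz":0},{"grip":40,"tx":0,"ty":1.5,"tz":0,"wx":0,"wy":0,"wz":0},{"grip":40,"tx":0,"ty":0,"tz":0,"wx":0,"wy":0,"wz":0}]';python3 -c "
from h import *
a=cap('scene');b=cap('side');print(sense()['eef_pos'],sense()['force'])
x=a['pixels'][190:310,300:400,::-1];y=b['pixels'][200:320,235:335,::-1]
cv2.imwrite('pics/f12.png',np.hstack([cv2.resize(i,(400,480),interpolation=cv2.INTER_CUBIC) for i in(x,y)]))"
```

```text
time_s: 9.67
eef_pos: [520.7, -15.8, 28.8]
ee_rot: [0.036, -0.036, -0.706, 0.706]
force: [-10.3, 1.3, 25.3]
grip_width: 0.465
[520.77776625 -15.81952921  28.78324124] [-11.04643698   0.34374307  25.18253125]
```

View pics/f12.png

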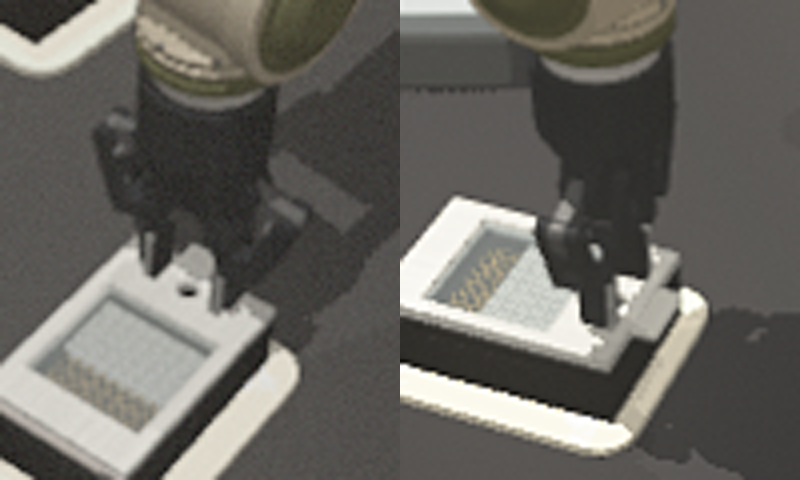

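The lid is fully pressed at 25 N with the TCP reading 28.8, while the true height is 54 mm. At this opening the finger ends are therefore about 25 mm above the reported TCP. I'll lift off and measure the hole from above.

```bash
python3 -m handwheel '[{"grip":40,"tx":0,"ty":-4,"tz":0,"wx":0,"wy":0,"wz":0},{"grip":40,"tx":0,"ty":-16,"tz":0,"wx":0,"wy":0,"wz":0},{"grip":40,"tx":0,"ty":-30,"tz":0,"wx":0,"wy":0,"wz":0},{"grip":40,"tx":0,"ty":-30,"tz":0,"wx":0,"wy":0,"wz":0},{"grip":40,"tx":20,"ty":-20,"tz":0,"wx":0,"wy":0,"wz":0},{"grip":60,"tx":0,"ty":0,"tz":0,"wx":0,"wy":0,"wz":0},{"grip":60,"tx":0,"ty":0,"tz":0,"wx":0,"wy":0,"wz":0},{"grip":60,"tx":0,"ty":0,"tz":0,"wx":0,"wy":0,"wz":0}]';python3 -c "
from h import *
s=sense();print(s['eef_pos'])
a=cap('scene');b=cap('side');w=cap('wrist')
x=a['pixels'][190:310,300:400,::-1];y=b['pixels'][200:320,235:335,::-1]
cv2.imwrite('pics/f13.png',np.hstack([cv2.resize(i,(400,480),interpolation=cv2.INTER_CUBIC) for i in(x,y)]))
cv2.imwrite('pics/w13.png',w['pixels'][:,:,::-1])
im=cv2.cvtColor(w['pixels'],cv2.COLOR_RGB2GRAY)
n,l,st,ce=cv2.connectedComponentsWithStats((im<70).astype(np.uint8))
for i in range(1,n):
    if 100<st[i,4]<1500: print(st[i],ce[i],onz(w,ce[i],58))
print('tcp px',proj(w,s['eef_pos']),proj(a,s['eef_pos']),proj(b,s['eef_pos']))
"
```

```text
time_s: 10.43
eef_pos: [500.8, -13.7, 126.0]
ee_rot: [-0.037, 0.036, 0.706, -0.706]
force: [0.5, -0.5, 0.0]
grip_width: 0.7
[500.7799693  -13.70763625 126.00718586]
[309 202  23  18 292] [320.02054795 210.31506849] [521.49808122 -16.87401073  58.        ]
tcp px [[317.67916029 293.03649139]] [[354.01167893 234.9496427 ]] [[296.12020721 251.8796894 ]]
```

View pics/f13.png

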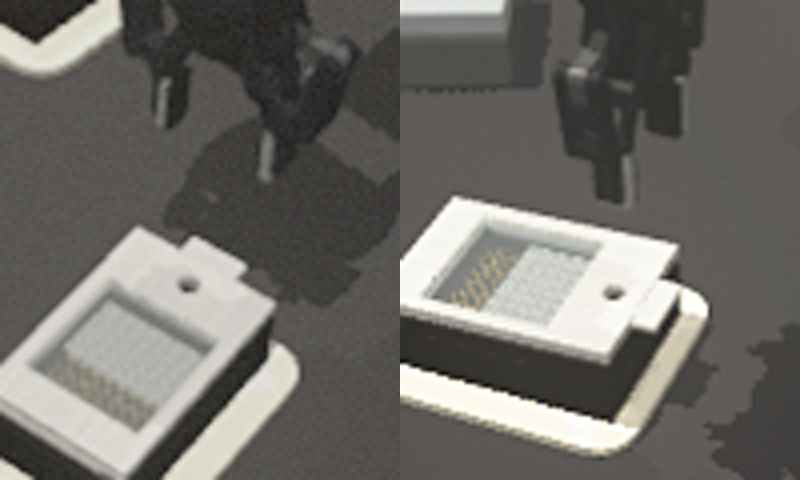

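View pics/w13.png

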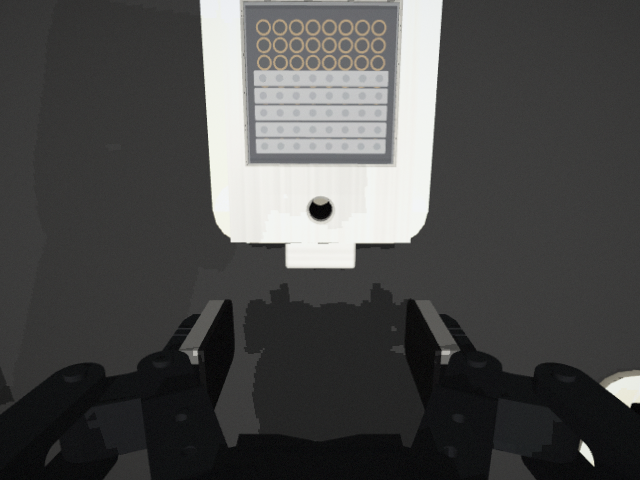

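```bash
python3 -c "
from h import *
a=cap('scene');b=cap('side')
f=lambda u,v:(300+u/4,190+v/4);g=lambda u,v:(235+(u-400)/4,200+v/4)
print('hole',tri(a,f(187,285),b,g(613,292)))
print('finger',tri(a,f(265,180),b,g(620,205)),tri(a,f(262,178),b,g(600,198)))
goal([424,270,126],np.pi/2-.103)"
```

```text
hole (array([523.8607117 , -15.61524113,  57.37242661]), np.float64(1.4384095670305006))
finger (array([504.82876634,  16.63019457, 148.09447561]), np.float64(4.1502787084499735)) (array([513.3611003 ,  19.2549744 , 155.41036747]), np.float64(0.17399234743008296))
t 10.68 pos [500.9 -13.7 126. ] tool d [ 1.057e+02  2.000e-01 -2.743e+02] w [ 0.    -0.     0.001] F [-0.8  0.5 -0.6] gw 0.704
axes x,y,z: [[-0.995, 0.103, 0.001], [-0.001, 0.0, -1.0], [-0.103, -0.995, -0.0]]
```

The hole is now at z≈57.4, which matches the 0.035 rad ajar state, and lies at (523.9,-15.6). Next I'll go over the pin.

```bash
python3 -m handwheel '[{"grip":60,"tx":10.5,"ty":0,"tz":-27.4,"wx":0,"wy":0,"wz":0},{"grip":60,"tx":10.5,"ty":0,"tz":-27.4,"wx":0,"wy":0,"wz":0},{"grip":60,"tx":10.5,"ty":0,"tz":-27.4,"wx":0,"wy":0,"wz":0},{"grip":60,"tx":10.5,"ty":0,"tz":-27.4,"wx":0,"wy":0,"wz":0},{"grip":60,"tx":10.5,"ty":0,"tz":-27.4,"wx":0,"wy":0,"wz":0},{"grip":60,"tx":10.5,"ty":0,"tz":-27.4,"wx":0,"wy":0,"wz":0},{"grip":60,"tx":10.5,"ty":0,"tz":-27.4,"wx":0,"wy":0,"wz":0},{"grip":60,"tx":10.5,"ty":0,"tz":-27.4,"wx":0,"wy":0,"wz":0},{"grip":60,"tx":10.5,"ty":0,"tz":-27.4,"wx":0,"wy":0,"wz":0},{"grip":60,"tx":11,"ty":0,"tz":-27.4,"wx":0,"wy":0,"wz":0}]';python3 -m handwheel '[{"grip":60,"tx":0,"ty":0,"tz":0,"wx":0,"wy":0,"wz":0},{"grip":60,"tx":0,"ty":0,"tz":0,"wx":0,"wy":0,"wz":0}]';python3 -c "
from h import *
goal([424,270,36],np.pi/2-.103)
a=cap('scene');b=cap('side');w=cap('wrist')
x=a['pixels'][200:320,430:530,::-1];y=b['pixels'][320:440,235:335,::-1]
cv2.imwrite('pics/f14.png',np.hstack([cv2.resize(i,(400,480),interpolation=cv2.INTER_CUBIC) for i in(x,y)]))
cv2.imwrite('pics/w14.png',w['pixels'][:,:,::-1])
"
```

```text
time_s: 11.52
eef_pos: [423.7, 271.0, 126.4]
ee_rot: [0.037, -0.036, -0.706, 0.706]
force: [0.4, -1.1, -0.3]
grip_width: 0.702
time_s: 11.68
eef_pos: [423.7, 270.6, 126.3]
ee_rot: [0.036, -0.035, -0.706, 0.706]
force: [-0.6, -0.3, -0.5]
grip_width: 0.704
t 11.68 pos [423.7 270.6 126.3] tool d [-0.4 90.3  0.5] w [-0.     0.002  0.001] F [-0.6 -0.3 -0.5] gw 0.704
axes x,y,z: [[-0.995, 0.101, 0.001], [-0.001, -0.0, -1.0], [-0.101, -0.995, 0.0]]
```

View pics/f14.png

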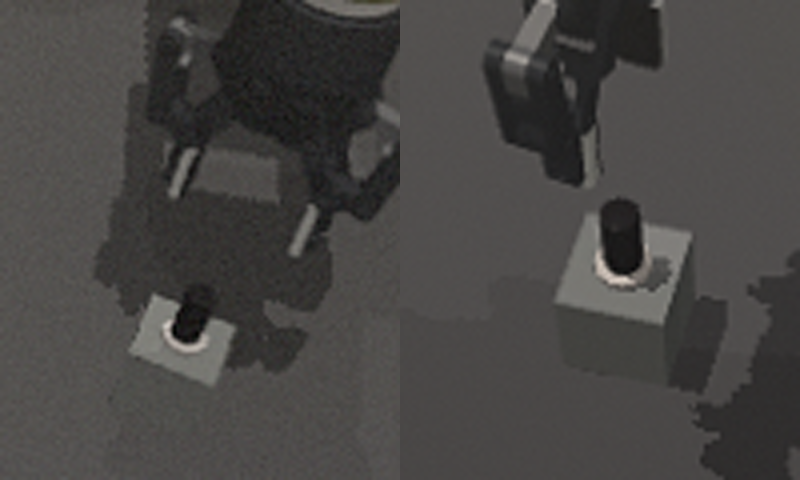

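View pics/w14.png

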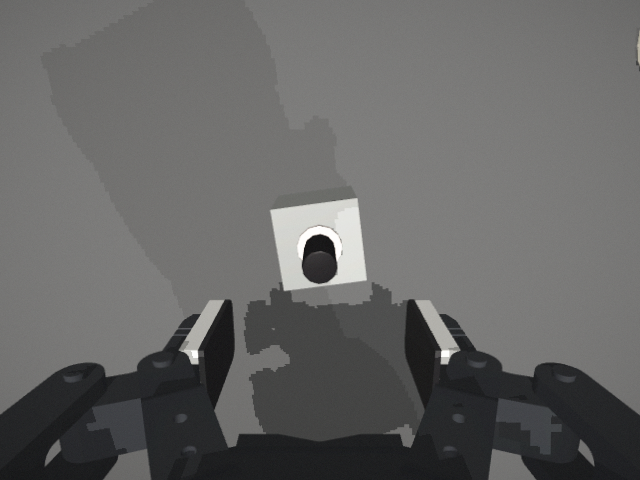

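The pin is centred between the fingers at wrist px (320,265). I'll descend partway and recheck fore and aft.

```bash
python3 -m handwheel '[{"grip":60,"tx":0,"ty":25,"tz":0,"wx":0,"wy":0,"wz":0},{"grip":60,"tx":0,"ty":25,"tz":0,"wx":0,"wy":0,"wz":0},{"grip":60,"tx":0,"ty":10,"tz":0,"wx":0,"wy":0,"wz":0},{"grip":60,"tx":0,"ty":0,"tz":0,"wx":0,"wy":0,"wz":0}]';python3 -c "
from h import *
goal([424,270,36],np.pi/2-.103)
a=cap('scene');b=cap('side');w=cap('wrist')
x=a['pixels'][200:320,430:530,::-1];y=b['pixels'][320:440,235:335,::-1]
cv2.imwrite('pics/f15.png',np.hstack([cv2.resize(i,(400,480),interpolation=cv2.INTER_CUBIC) for i in(x,y)]))
cv2.imwrite('pics/w15.png',w['pixels'][:,:,::-1])
"
```

```text
time_s: 12.17
eef_pos: [423.3, 268.5, 64.9]
ee_rot: [0.038, -0.035, -0.706, 0.707]
force: [0.4, -0.3, 0.2]
grip_width: 0.702
t 12.17 pos [423.3 268.5  64.9] tool d [-0.6 28.9 -1.6] w [-0.002 -0.002  0.004] F [ 0.4 -0.3  0.2] gw 0.702
axes x,y,z: [[-0.995, 0.104, 0.004], [-0.004, -0.001, -1.0], [-0.104, -0.995, 0.002]]
```

View pics/f15.png

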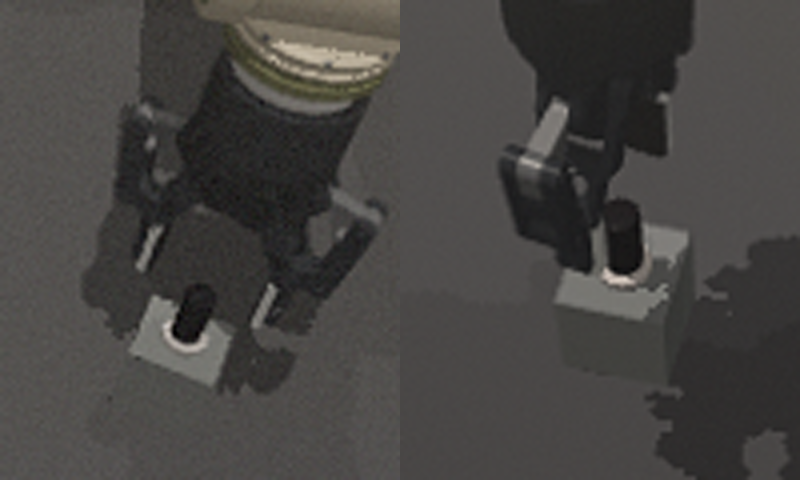

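View pics/w15.png

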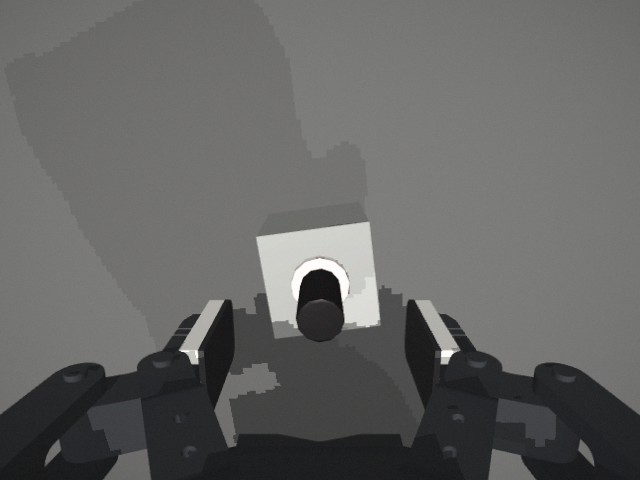

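The pin is well centred at wrist px (320,320), between pads at 205 and 435. I'll descend and grip.

```bash
python3 -m handwheel '[{"grip":60,"tx":0,"ty":14,"tz":0,"wx":0,"wy":0,"wz":0},{"grip":60,"tx":0,"ty":14,"tz":0,"wx":0,"wy":0,"wz":0},{"grip":60,"tx":0,"ty":0,"tz":0,"wx":0,"wy":0,"wz":0}]';python3 -c "
from h import *
goal([424,270,36],np.pi/2-.103)
a=cap('scene');b=cap('side');w=cap('wrist')
x=a['pixels'][200:320,430:530,::-1];y=b['pixels'][320:440,235:335,::-1]
cv2.imwrite('pics/f16.png',np.hstack([cv2.resize(i,(400,480),interpolation=cv2.INTER_CUBIC) for i in(x,y)]))
cv2.imwrite('pics/w16.png',w['pixels'][:,:,::-1])
"
```

```text
time_s: 12.57
eef_pos: [423.8, 269.4, 38.1]
ee_rot: [0.037, -0.036, -0.706, 0.706]
force: [-0.5, -0.3, -0.9]
grip_width: 0.706
t 12.57 pos [423.8 269.4  38.1] tool d [-0.2  2.1 -0.7] w [-0.001 -0.     0.001] F [-0.5 -0.3 -0.9] gw 0.706
axes x,y,z: [[-0.995, 0.103, 0.001], [-0.001, -0.001, -1.0], [-0.103, -0.995, 0.001]]
```

View pics/f16.png

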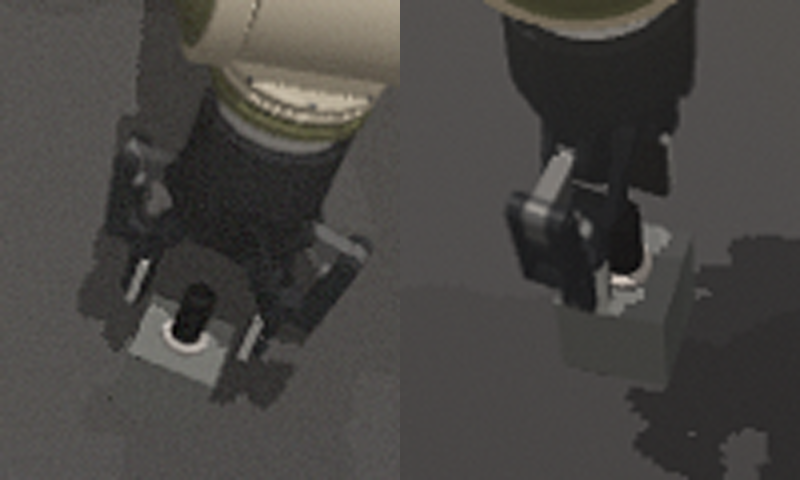

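View pics/w16.png

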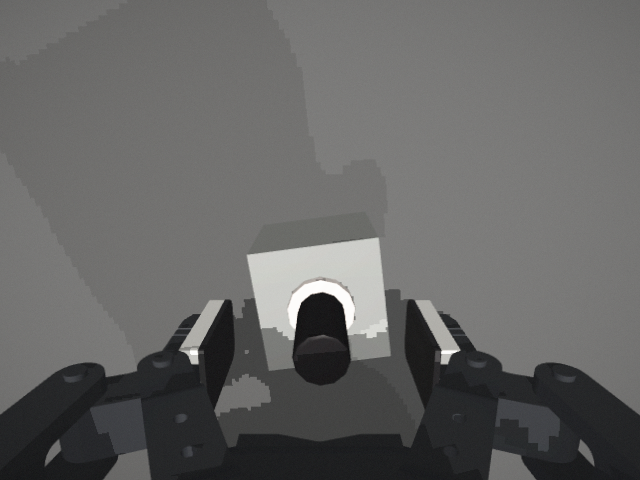

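```bash
python3 -m handwheel '[{"grip":40,"tx":0,"ty":0,"tz":0,"wx":0,"wy":0,"wz":0},{"grip":25,"tx":0,"ty":0,"tz":0,"wx":0,"wy":0,"wz":0},{"grip":10,"tx":0,"ty":0,"tz":0,"wx":0,"wy":0,"wz":0},{"grip":5,"tx":0,"ty":0,"tz":0,"wx":0,"wy":0,"wz":0},{"grip":5,"tx":0,"ty":0,"tz":0,"wx":0,"wy":0,"wz":0},{"grip":5,"tx":0,"ty":0,"tz":0,"wx":0,"wy":0,"wz":0},{"grip":5,"tx":0,"ty":0,"tz":0,"wx":0,"wy":0,"wz":0}]' 90;python3 -m handwheel '[{"grip":5,"tx":0,"ty":-2,"tz":0,"wx":0,"wy":0,"wz":0},{"grip":5,"tx":0,"ty":-4,"tz":0,"wx":0,"wy":0,"wz":0},{"grip":5,"tx":0,"ty":0,"tz":0,"wx":0,"wy":0,"wz":0}]';python3 -c "
from h import *
a=cap('scene');b=cap('side')
x=a['pixels'][200:320,430:530,::-1];y=b['pixels'][320:440,235:335,::-1]
cv2.imwrite('pics/f17.png',np.hstack([cv2.resize(i,(400,480),interpolation=cv2.INTER_CUBIC) for i in(x,y)]))
"
```

```text
time_s: 13.3
eef_pos: [424.5, 269.8, 39.5]
ee_rot: [-0.036, 0.037, 0.706, -0.706]
force: [-0.9, -0.8, 4.9]
grip_width: 0.182
time_s: 13.55
eef_pos: [424.5, 269.8, 45.5]
ee_rot: [-0.036, 0.037, 0.706, -0.706]
force: [-0.2, -0.1, -0.5]
grip_width: 0.183
```

View pics/f17.png

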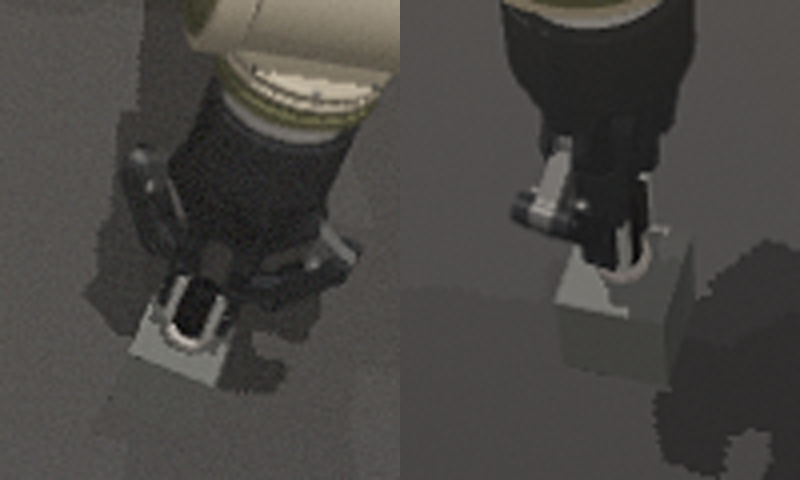

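The pin is gripped (width 0.183, about 16-18 mm), with the finger ends just on the collar. I'll lift.

```bash
python3 -m handwheel '[{"grip":5,"tx":0,"ty":-15,"tz":0,"wx":0,"wy":0,"wz":0},{"grip":5,"tx":0,"ty":-20,"tz":0,"wx":0,"wy":0,"wz":0},{"grip":5,"tx":0,"ty":-20,"tz":0,"wx":0,"wy":0,"wz":0},{"grip":5,"tx":0,"ty":-20,"tz":0,"wx":0,"wy":0,"wz":0},{"grip":5,"tx":0,"ty":0,"tz":0,"wx":0,"wy":0,"wz":0},{"grip":5,"tx":0,"ty":0,"tz":0,"wx":0,"wy":0,"wz":0}]';python3 -c "
from h import *
goal([523.9,-15.6,121],np.pi/2-.103)
a=cap('scene');b=cap('side');w=cap('wrist')
x=a['pixels'][170:290,430:530,::-1];y=b['pixels'][300:420,235:335,::-1]
cv2.imwrite('pics/f18.png',np.hstack([cv2.resize(i,(400,480),interpolation=cv2.INTER_CUBIC) for i in(x,y)]))
cv2.imwrite('pics/w18.png',w['pixels'][:,:,::-1])
"
```

```text
time_s: 14.15
eef_pos: [424.4, 269.8, 120.1]
ee_rot: [-0.036, 0.037, 0.706, -0.706]
force: [-0.1, -1.2, -2.3]
grip_width: 0.18
t 14.15 pos [424.4 269.8 120.1] tool d [-128.3   -0.9  273.6] w [ 0.001 -0.    -0.001] F [-0.1 -1.2 -2.3] gw 0.18
axes x,y,z: [[-0.995, 0.103, -0.001], [0.001, 0.0, -1.0], [-0.103, -0.995, -0.001]]
```

View pics/f18.png

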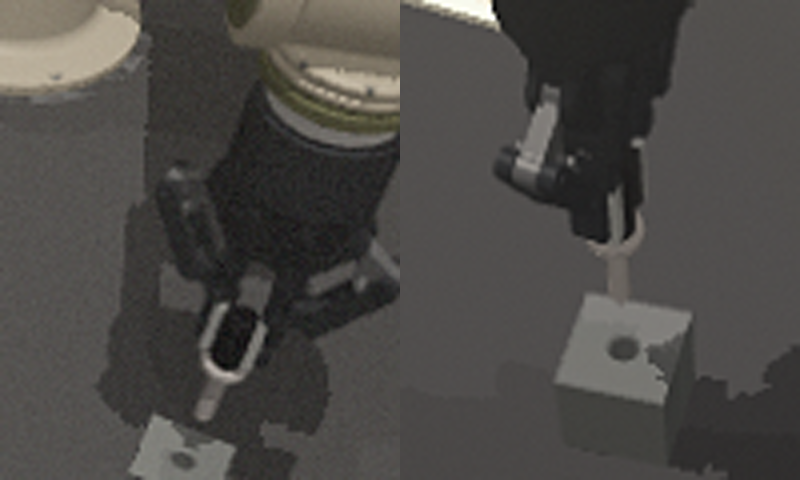

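View pics/w18.png

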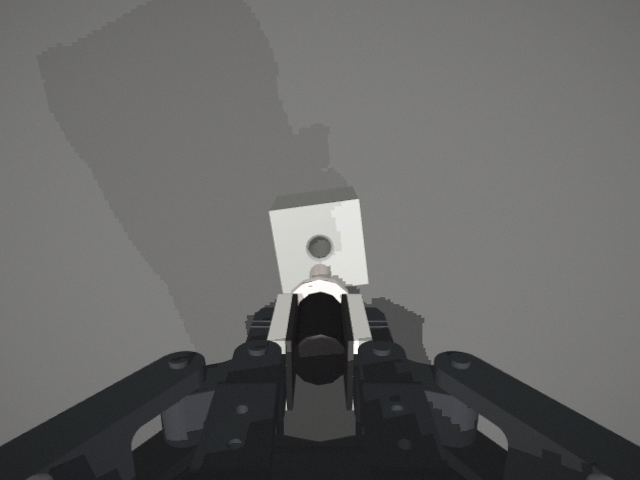

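The pin is in the fingers with its tip below, at scene (481,274), and both views show it upright. I'll carry it to the hole.

```bash
python3 -m handwheel '[{"grip":5,"tx":-10,"ty":-1,"tz":20,"wx":0,"wy":0,"wz":0},{"grip":5,"tx":-13,"ty":0,"tz":28,"wx":0,"wy":0,"wz":0},{"grip":5,"tx":-13,"ty":0,"tz":28,"wx":0,"wy":0,"wz":0},{"grip":5,"tx":-13,"ty":0,"tz":28,"wx":0,"wy":0,"wz":0},{"grip":5,"tx":-13,"ty":0,"tz":28,"wx":0,"wy":0,"wz":0},{"grip":5,"tx":-13,"ty":0,"tz":28,"wx":0,"wy":0,"wz":0},{"grip":5,"tx":-13,"ty":0,"tz":28,"wx":0,"wy":0,"wz":0},{"grip":5,"tx":-13,"ty":0,"tz":28,"wx":0,"wy":0,"wz":0},{"grip":5,"tx":-13,"ty":0,"tz":28,"wx":0,"wy":0,"wz":0},{"grip":5,"tx":-14,"ty":0,"tz":29.5,"wx":0,"wy":0,"wz":0}]';python3 -m handwheel '[{"grip":5,"tx":0,"ty":0,"tz":0,"wx":0,"wy":0,"wz":0},{"grip":5,"tx":0,"ty":0,"tz":0,"wx":0,"wy":0,"wz":0},{"grip":5,"tx":0,"ty":0,"tz":0,"wx":0,"wy":0,"wz":0}]';python3 -c "
from h import *
goal([524,-16,110],np.pi/2-.103)
a=cap('scene');b=cap('side');w=cap('wrist')
x=a['pixels'][170:290,300:400,::-1];y=b['pixels'][190:310,235:335,::-1]
cv2.imwrite('pics/f19.png',np.hstack([cv2.resize(i,(400,480),interpolation=cv2.INTER_CUBIC) for i in(x,y)]))
cv2.imwrite('pics/w19.png',w['pixels'][:,:,::-1])
"
```

```text
time_s: 15.13
eef_pos: [523.0, -16.9, 119.7]
ee_rot: [-0.037, 0.036, 0.706, -0.706]
force: [0.4, 0.2, -0.5]
grip_width: 0.179
time_s: 15.38
eef_pos: [522.8, -15.2, 119.9]
ee_rot: [-0.037, 0.036, 0.706, -0.706]
force: [-0.2, -0.1, -1.1]
grip_width: 0.182
t 15.38 pos [522.8 -15.2 119.9] tool d [-1.3  9.9  0.7] w [ 0.001 -0.     0.002] F [-0.2 -0.1 -1.1] gw 0.182
axes x,y,z: [[-0.995, 0.103, 0.002], [-0.002, 0.001, -1.0], [-0.103, -0.995, -0.001]]
```

View pics/f19.png

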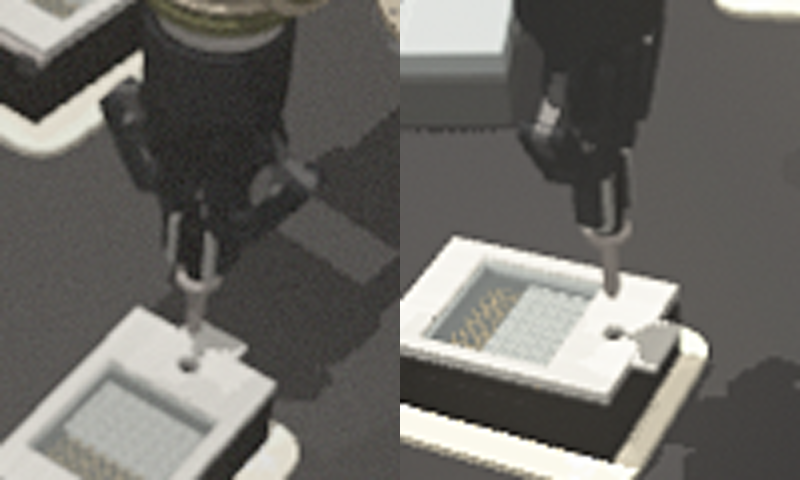

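View pics/w19.png

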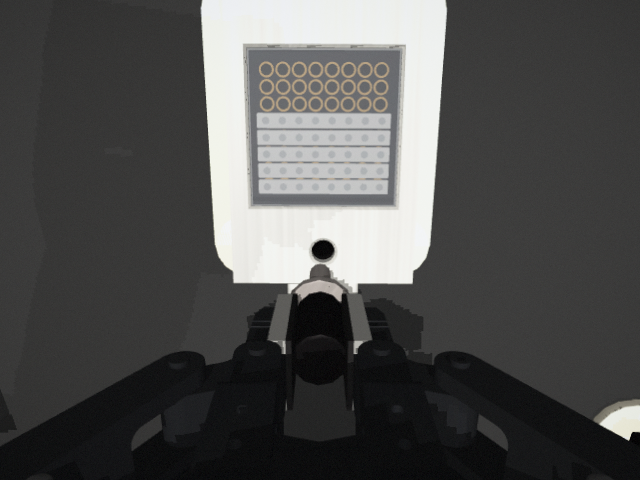

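The wrist view shows the pin tip at (319.5,271) and the lid hole at (322.5,250). That is about 1.2 mm off in +x and 1.3 mm off in -y, which agrees with the triangulated target. I'll correct this and lower a bit.

```bash
python3 -m handwheel '[{"grip":5,"tx":-1.2,"ty":10,"tz":1.2,"wx":0,"wy":0,"wz":0},{"grip":5,"tx":0,"ty":8,"tz":0,"wx":0,"wy":0,"wz":0},{"grip":5,"tx":0,"ty":0,"tz":0,"wx":0,"wy":0,"wz":0},{"grip":5,"tx":0,"ty":0,"tz":0,"wx":0,"wy":0,"wz":0}]';python3 -c "
from h import *
goal([524,-16,110],np.pi/2-.103)
a=cap('scene');b=cap('side');w=cap('wrist')
x=a['pixels'][170:290,300:400,::-1];y=b['pixels'][190:310,235:335,::-1]
cv2.imwrite('pics/f20.png',np.hstack([cv2.resize(i,(400,480),interpolation=cv2.INTER_CUBIC) for i in(x,y)]))
crop(w,240,180,400,300,4,'w20.png')
"
```

```text
time_s: 15.87
eef_pos: [524.0, -16.6, 102.0]
ee_rot: [-0.037, 0.036, 0.706, -0.706]
force: [0.3, 0.2, 0.2]
grip_width: 0.185
t 15.87 pos [524.  -16.6 102. ] tool d [ 0.  -8.  -0.6] w [0.    0.    0.002] F [0.3 0.2 0.2] gw 0.185
axes x,y,z: [[-0.995, 0.103, 0.002], [-0.002, 0.0, -1.0], [-0.103, -0.995, -0.0]]
```

View pics/f20.png

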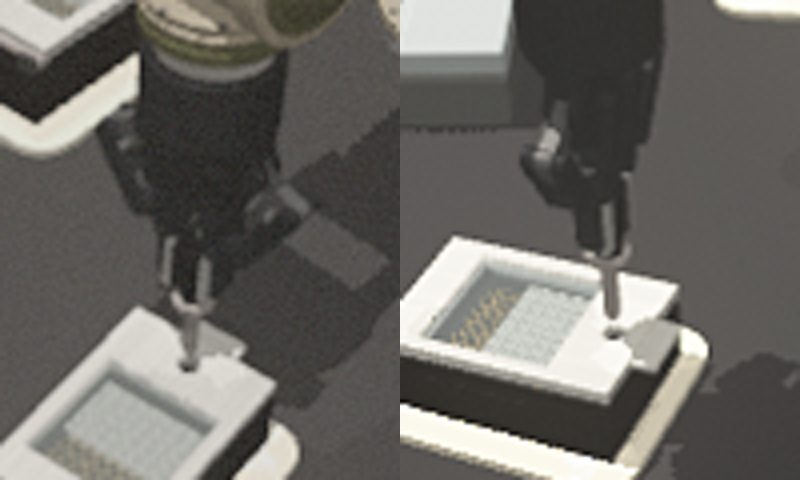

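View pics/w20.png

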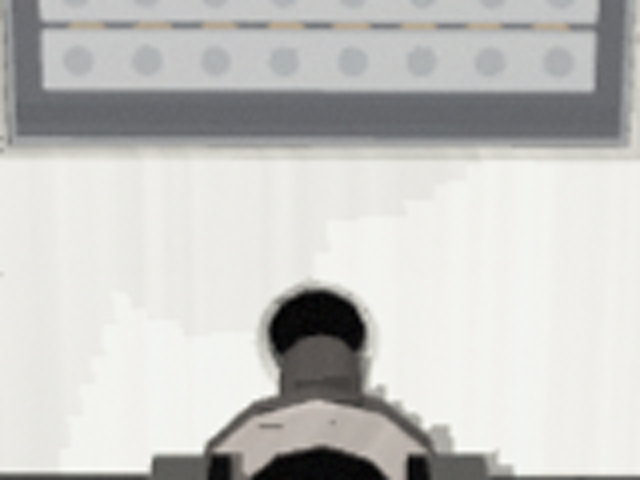

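The wrist crop shows the tip centred laterally on the hole, about 10 mm above it, and the side and scene views agree. I'll insert.

```bash
python3 -m handwheel '[{"grip":5,"tx":0,"ty":5,"tz":0,"wx":0,"wy":0,"wz":0},{"grip":5,"tx":0,"ty":4,"tz":0,"wx":0,"wy":0,"wz":0},{"grip":5,"tx":0,"ty":4,"tz":0,"wx":0,"wy":0,"wz":0},{"grip":5,"tx":0,"ty":4,"tz":0,"wx":0,"wy":0,"wz":0},{"grip":5,"tx":0,"ty":0,"tz":0,"wx":0,"wy":0,"wz":0}]'
```

```text
time_s: 16.43
eef_pos: [523.9, -16.8, 84.8]
ee_rot: [-0.037, 0.036, 0.706, -0.706]
force: [0.1, -0.6, -0.9]
grip_width: 0.182
```

```bash
python3 -m handwheel '[{"grip":5,"tx":0,"ty":4,"tz":0,"wx":0,"wy":0,"wz":0},{"grip":5,"tx":0,"ty":4,"tz":0,"wx":0,"wy":0,"wz":0},{"grip":5,"tx":0,"ty":3,"tz":0,"wx":0,"wy":0,"wz":0},{"grip":5,"tx":0,"ty":0,"tz":0,"wx":0,"wy":0,"wz":0}]'; python3 -c "
from h import *
a=cap('scene');b=cap('side')
x=a['pixels'][170:290,300:400,::-1];y=b['pixels'][190:310,235:335,::-1]
cv2.imwrite('pics/f21.png',np.hstack([cv2.resize(i,(400,480),interpolation=cv2.INTER_CUBIC) for i in(x,y)]))"
```

```text
time_s: 16.77
eef_pos: [524.1, -16.8, 74.1]
ee_rot: [-0.037, 0.036, 0.706, -0.706]
force: [1.3, 0.4, -0.1]
grip_width: 0.181
```

View pics/f21.png

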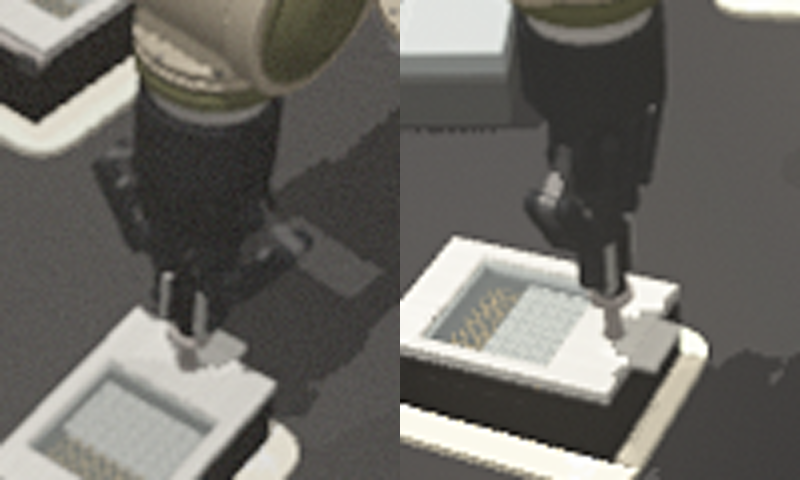

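```bash
python3 -m handwheel '[{"grip":5,"tx":0,"ty":4,"tz":0,"wx":0,"wy":0,"wz":0},{"grip":5,"tx":0,"ty":4,"tz":0,"wx":0,"wy":0,"wz":0},{"grip":5,"tx":0,"ty":4,"tz":0,"wx":0,"wy":0,"wz":0},{"grip":5,"tx":0,"ty":4,"tz":0,"wx":0,"wy":0,"wz":0},{"grip":5,"tx":0,"ty":4,"tz":0,"wx":0,"wy":0,"wz":0},{"grip":5,"tx":0,"ty":0,"tz":0,"wx":0,"wy":0,"wz":0}]'
```

```text
time_s: 17.37
eef_pos: [524.0, -16.8, 53.8]
ee_rot: [-0.037, 0.036, 0.706, -0.706]
force: [0.2, -0.1, -0.7]
grip_width: 0.184
```

```bash
python3 -m handwheel '[{"grip":0,"tx":0,"ty":3,"tz":0,"wx":0,"wy":0,"wz":0},{"grip":0,"tx":0,"ty":3,"tz":0,"wx":0,"wy":0,"wz":0},{"grip":0,"tx":0,"ty":0,"tz":0,"wx":0,"wy":0,"wz":0},{"grip":0,"tx":0,"ty":0,"tz":0,"wx":0,"wy":0,"wz":0}]' 115;  python3 -m handwheel '[{"grip":0,"tx":0,"ty":1.5,"tz":0,"wx":0,"wy":0,"wz":0},{"grip":0,"tx":0,"ty":1.5,"tz":0,"wx":0,"wy":0,"wz":0},{"grip":0,"tx":0,"ty":0,"tz":0,"wx":0,"wy":0,"wz":0}]'
```

```text
time_s: 17.7
eef_pos: [524.5, -16.9, 48.8]
ee_rot: [0.036, -0.036, -0.706, 0.706]
force: [0.9, 0.3, -0.6]
grip_width: 0.175
time_s: 17.95
eef_pos: [524.5, -16.9, 45.9]
ee_rot: [0.036, -0.037, -0.706, 0.706]
force: [-1.2, 0.4, 2.8]
grip_width: 0.175
```

```bash
python3 -m handwheel '[{"grip":0,"tx":0,"ty":1.5,"tz":0,"wx":0,"wy":0,"wz":0},{"grip":0,"tx":0,"ty":1,"tz":0,"wx":0,"wy":0,"wz":0},{"grip":0,"tx":0,"ty":0,"tz":0,"wx":0,"wy":0,"wz":0}]';  python3 -m handwheel '[{"grip":0,"tx":0,"ty":0.7,"tz":0,"wx":0,"wy":0,"wz":0},{"grip":0,"tx":0,"ty":0.7,"tz":0,"wx":0,"wy":0,"wz":0},{"grip":0,"tx":0,"ty":0,"tz":0,"wx":0,"wy":0,"wz":0}]'
```

```text
time_s: 18.2
eef_pos: [524.3, -16.9, 43.6]
ee_rot: [0.037, -0.036, -0.706, 0.706]
force: [-2.5, -0.3, 5.5]
grip_width: 0.174
time_s: 18.45
eef_pos: [524.4, -16.9, 43.4]
ee_rot: [0.036, -0.036, -0.706, 0.706]
force: [-8.6, 0.6, 18.8]
grip_width: 0.175
```

The hard stop is at TCP z 43.4, as predicted for the collar at 54 mm, with 19 N down. I'll check it by eye and see whether it holds steady.

```bash
python3 -m handwheel '[{"grip":0,"tx":0,"ty":0,"tz":0,"wx":0,"wy":0,"wz":0},{"grip":0,"tx":0,"ty":0,"tz":0,"wx":0,"wy":0,"wz":0},{"grip":0,"tx":0,"ty":0,"tz":0,"wx":0,"wy":0,"wz":0},{"grip":0,"tx":0,"ty":0,"tz":0,"wx":0,"wy":0,"wz":0},{"grip":0,"tx":0,"ty":0,"tz":0,"wx":0,"wy":0,"wz":0},{"grip":0,"tx":0,"ty":0,"tz":0,"wx":0,"wy":0,"wz":0},{"grip":0,"tx":0,"ty":0,"tz":0,"wx":0,"wy":0,"wz":0},{"grip":0,"tx":0,"ty":0,"tz":0,"wx":0,"wy":0,"wz":0}]';python3 -c "
from h import *
a=cap('scene');b=cap('side');w=cap('wrist')
x=a['pixels'][190:310,280:380,::-1];y=b['pixels'][200:320,220:320,::-1]
cv2.imwrite('pics/f22.png',np.hstack([cv2.resize(i,(400,480),interpolation=cv2.INTER_CUBIC) for i in(x,y)]))
cv2.imwrite('pics/w22.png',w['pixels'][:,:,::-1])
yaw=-.103;R=np.array([[np.cos(yaw),-np.sin(yaw)],[np.sin(yaw),np.cos(yaw)]]);c0=np.array([523.9,-15.6])+R@[62,0]
for th in(0,.035):
    p=[np.r_[c0+R@[70-150*np.cos(th)+8*np.sin(th),y],46+150*np.sin(th)+8*np.cos(th)] for y in(50,-50)]
    print(th,np.round(proj(b,p)*4-[880,800]+[400,0]).tolist())
print(sense()['force'])"
```

```text
time_s: 19.12
eef_pos: [524.4, -16.9, 43.4]
ee_rot: [0.036, -0.036, -0.706, 0.706]
force: [-8.5, 0.6, 19.6]
grip_width: 0.17
0 [[665.0, 361.0], [735.0, 252.0]]
0.035 [[664.0, 354.0], [734.0, 245.0]]
[-7.61616939  0.81186325 18.92003317]
```

View pics/f22.png

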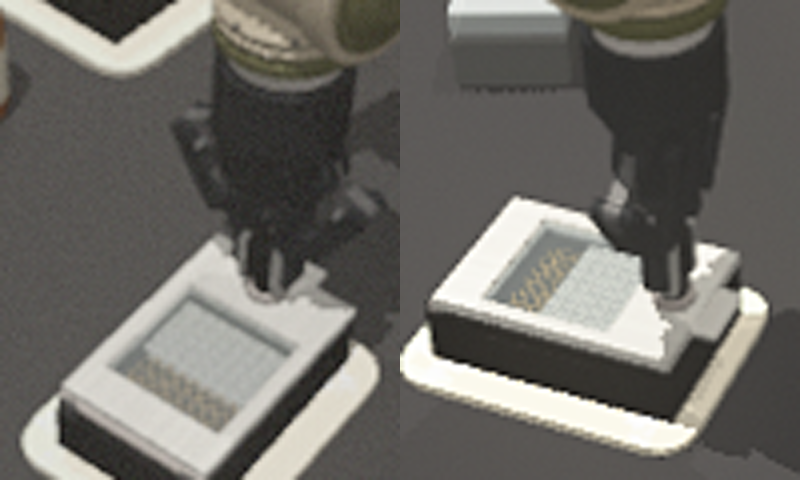

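View pics/w22.png

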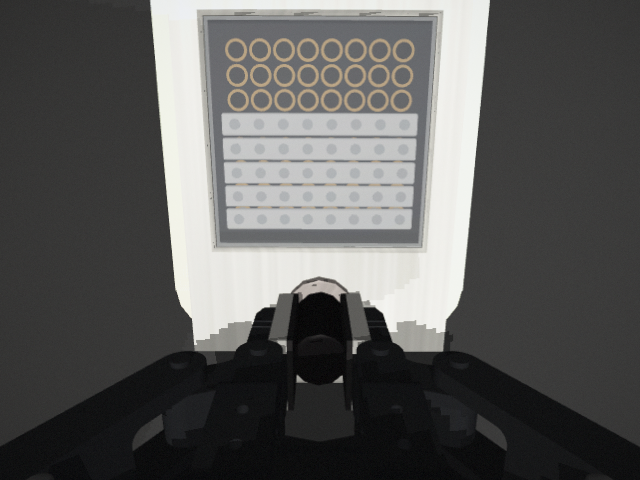

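The collar lies flat on the lid and the lid is down along the block. The force is a steady 19 N. I'm handing the job in.

```bash
python3 -c "
from rig import ctrl,sense
print(ctrl.finish_job()); print(sense()['force'],sense()['eef_pos'],sense()['time_s'])"
```

```text
the job is handed in; nothing more can be done
None
the job is handed in; nothing more can be done
```

I swung the lid down, took the pin from its stand and pushed it through the lid into the base. I handed the job in at about 19 s, still gripping the pin and pressing it. No verdict was reported.

**Last checks before handing in**
- **Push:** about 19 N down, steady for nearly a second, with about 8 N sideways in x as well.
- **Depth:** the arm met the hard stop at TCP z 43.4 mm, where I expected the collar to reach the shut lid at 54 mm. That puts the pin about 36 mm into the base's hole.
- **Lid and pin:** the side and wrist pictures show the collar flat on the lid, with the lid down along the block and the pin still gripped. I judged "fully shut" from the stop and the pictures; I did not measure the angle directly.
- **Bottle, tip box and tube rack:** no contact seen on the way, but I did not measure them again at the end.

**What went wrong or disagreed**
- **Finger ends:** by the cameras and by contact they sat about 15 to 25 mm above the reported TCP, depending on the opening. I worked from contact and pictures instead.
- **First lid push:** because of that offset it stopped at about 0.12 rad. I took it at first for the fingertips dipping into the lid's hole. I pressed again with the fingers astride the hole, reaching 25 N, and on release the lid sprang back to ajar as described.

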